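# Load the plate dryer and shut its vent with the splined handle

### The job

Take every washed steel plate out of the leaning white wash rack and stand each one upright in a slot of its own in the dryer's slotted block, all the way down. Then fit the loose T-handle over the dryer's splined vent stem until it is fully home, turn it clockwise to the stop to shut the vent, and take the handle off again and stand it upright back on the rubber mat. Leave the jars, dish and other things on the bench where they are.

Things in the scene. Friction and masses are not known exactly. Their poses are not given: they have to be found in the camera images.
- plate0: dark steel plate 6 mm thick (its x), 50 mm wide (its y), 80 mm high (its z), about 170 g; may be absent. Origin at the middle of its lower 6 x 50 mm edge, z up the plate. At the start it leans 20 degrees towards the robot in the wash rack, held on its middle 34 mm only, so both side edges (50 mm apart) are free for the fingers; draw it out along its own z.
- plate1: dark steel plate 6 mm thick (its x), 50 mm wide (its y), 80 mm high (its z), about 170 g; may be absent. Origin at the middle of its lower 6 x 50 mm edge, z up the plate. At the start it leans 20 degrees towards the robot in the wash rack, held on its middle 34 mm only, so both side edges (50 mm apart) are free for the fingers; draw it out along its own z.
- plate2: dark steel plate 6 mm thick (its x), 50 mm wide (its y), 80 mm high (its z), about 170 g; may be absent. Origin at the middle of its lower 6 x 50 mm edge, z up the plate. At the start it leans 20 degrees towards the robot in the wash rack, held on its middle 34 mm only, so both side edges (50 mm apart) are free for the fingers; draw it out along its own z.
- plate3: dark steel plate 6 mm thick (its x), 50 mm wide (its y), 80 mm high (its z), about 170 g; may be absent. Origin at the middle of its lower 6 x 50 mm edge, z up the plate. At the start it leans 20 degrees towards the robot in the wash rack, held on its middle 34 mm only, so both side edges (50 mm apart) are free for the fingers; draw it out along its own z.
- plate4: dark steel plate 6 mm thick (its x), 50 mm wide (its y), 80 mm high (its z), about 170 g; may be absent. Origin at the middle of its lower 6 x 50 mm edge, z up the plate. At the start it leans 20 degrees towards the robot in the wash rack, held on its middle 34 mm only, so both side edges (50 mm apart) are free for the fingers; draw it out along its own z.
- rack: fixed white wash rack, base 250 x 50 mm along its x and y, origin at the centre of its underside; five leaning slots 44 mm apart at x = -88, -44, 0, 44, 88 mm, where a plate's lower edge lies 16 mm up; the plates' upper edges lean to the rack's -x; back rests reach 54 mm up the plate, front lips 10 mm
- dryer: fixed drying unit: blue base 92 x 320 x 12 mm (x, y, z), origin at the centre of its underside. On it an aluminium block with five slots, 70 mm along x, 198 mm along y, its top 37 mm above the bench. At x = 0, y = -115 mm a 52 mm round boss, top 30 mm above the bench, carries the splined vent stem.
- slot_first (a point): floor centre of the dryer's first slot, at dryer x = 0, y = 130 mm, 12 mm above the bench; axes as the dryer's. Four more follow at 38 mm spacing towards the dryer's -y (dryer y = 92, 54, 16, -22 mm). Each is a closed pocket 58 mm along x, 9.5 mm along y and 25 mm deep, into which a plate goes with its 50 mm width along the dryer's x.
- stem_seat (a point): point on the stem's axis at the top of the boss, where the handle's underside comes to rest; turns with the stem. Stem: six teeth at 0, 60, 120.. degrees from this frame's x axis, 4 mm wide, out to 11.5 mm radius, from 1 to 18 mm above this point, on a core of 8 mm radius; above them a guiding cone narrows to 4.5 mm radius at 24 mm height.
- stem (a joint): turn of the stem, rad: 0 = fully open, grows clockwise seen from above, stop at 1.2 = shut (start 0 to 0.3); stays where it is left; takes about 0.08 N m to turn
- mat: fixed black rubber mat 130 x 120 x 3 mm (x, y, z), origin at the centre of its underside, where the handle stands at the start
- handle: loose aluminium T-handle, 140 g, 54 mm high; origin on its axis at the underside. Hexagonal hub 37 mm across flats, 30 mm high, on a foot flange 65 mm across, 6 mm thick; a splined bore 26 mm deep from below: six inner teeth 3.6 mm wide reaching in to 10.2 mm radius, with gaps at 0, 60, 120.. degrees from its x axis. Meshes when its x axis and the stem's agree modulo 60 degrees, +-9.
- handle_grip (a point): point on the handle's axis 50 mm above its underside, in its grip bar: 60 mm along the handle's x, 16 mm along its y, from 30 to 54 mm above the underside
Not all that is in view belongs to the job. Leave any pink look-alike of the plate0 alone.

How it is judged (in metres and radians):
On the way, in this order (a step that is already met when the one before it is completed fails the run):
1. every plate present stands upright in the dryer's slots, all the way down (z of plate0 in the frame of dryer between 0.008 and 0.016 m and angle between each of plate0, plate1, plate2, plate3, plate4's own z axis and vertical below 0.22 rad and x of plate0 in the frame of dryer between -0.012 and 0.012 m and y of plate0 in the frame of dryer between -0.032 and 0.14 m and linear speed of each of plate0, plate1, plate2, plate3, plate4 below 0.02 m/s and contact force between the fingers and plate0 below 0.1 N and z of plate1 in the frame of dryer between 0.008 and 0.016 m and x of plate1 in the frame of dryer between -0.012 and 0.012 m and y of plate1 in the frame of dryer between -0.032 and 0.14 m and contact force between the fingers and plate1 below 0.1 N and z of plate2 in the frame of dryer between 0.008 and 0.016 m and x of plate2 in the frame of dryer between -0.012 and 0.012 m and y of plate2 in the frame of dryer between -0.032 and 0.14 m and contact force between the fingers and plate2 below 0.1 N and z of plate3 in the frame of dryer between 0.008 and 0.016 m and x of plate3 in the frame of dryer between -0.012 and 0.012 m and y of plate3 in the frame of dryer between -0.032 and 0.14 m and contact force between the fingers and plate3 below 0.1 N and z of plate4 in the frame of dryer between 0.008 and 0.016 m and x of plate4 in the frame of dryer between -0.012 and 0.012 m and y of plate4 in the frame of dryer between -0.032 and 0.14 m and contact force between the fingers and plate4 below 0.1 N), for 0.2 s.
2. the handle is fully home on the splined stem (horizontal distance between handle and stem_seat below 0.004 m and z of handle in the frame of stem_seat below 0.004 m and angle between handle's own z axis and vertical below 0.08 rad), for 0.2 s.
3. the stem is turned clockwise to the stop with the handle home on it (all of step 2 and value of joint stem above 1.05 rad), for 0.2 s.
At the end, for the whole second after the job is handed in: Every plate present stands in a dryer slot, its lower edge within 4 mm of the slot floor, leaning less than 0.22 rad; the stem reads over 1.05 rad (stop at 1.2); the handle stands upright, bore down, with its axis over the rubber mat (at least 10 mm inside its edge); all are at rest and let go (all of step 1 and value of joint stem above 1.05 rad and x of handle in the frame of mat between -0.055 and 0.055 m and y of handle in the frame of mat between -0.05 and 0.05 m and angle between handle's own z axis and vertical below 0.1 rad and z of handle in the frame of mat below 0.007 m and linear speed of handle below 0.02 m/s and contact force between the fingers and handle below 0.1 N); the robot touches nothing.
It fails at once if another thing on the bench (jar, weighing bottle, dish, box or spatula) is moved more than 30 mm (distance of any of jar0, jar1, jar2, weigh, dish, tipbox, spatula from where it was at the start of the episode above 0.03 m).
Of plate0, plate1, plate2, plate3, plate4 only 3 to 5 are there at a start; the rules pass over those that are not, and their reading is None.
At some moment in a run one of handle may be knocked a few centimetres aside while the robot is not near it.
It also fails if it takes over 210 s, if anything falls off the work surface, if the arm or the gripper's body presses on something with over 40 N, if the wrist force passes 120 N, or if a joint passes its speed limit or range.

### The arm

A 6-joint arm with a two-finger parallel gripper is mounted at the origin on the work surface. World frame = base frame: x ahead of the robot, y to its left, z up, the work surface at z = 0. Lengths are in m, angles in degrees, forces in N, time in s.
With the tool pointing down it reaches from about 0.425 to 0.95 m from the base axis. Payload 14.7 kg.
Tool frame: the origin (TCP) lies on the centre line of the jaws, within the pads' length; the fingertips stand 8 mm ahead of it and the grasp point (between the pads) lies 11 mm behind it; x points along the fingers, y is the direction in which the jaws open and shut, and the axes are right-handed (so a half turn about x gives the same grasp; the last joint's range is limited). The gripper opens to 85 mm and grips with 20 to 120 N. Pads are 22 mm wide; open, the fingers measure 114 mm over their backs; the gripper's body (76 mm by 85 mm) begins 54 mm behind the grasp point. The pads swing forward as they close: fully open they stand 13 mm farther back than shut.
Start: joints at [-68.789, 27.513, 91.461, -0, 61.026, -2.67], TCP at [0.263, -0.594, 0.239] pointing down, gripper open.
Joint ranges: [-157.49, 157.49], [-46.99, 117.5], [13.45, 153.17], [-89.5, 269.5], [5.16, 153.95], [-167.48, 167.48]. Speed limits (degrees/s): [108.29, 108.29, 136.94, 172.46, 172.46, 172.46].

### API

Orientations are given as a 3x3 rotation matrix whose columns are the frame's x, y, z axes.
In Python, from rig import robot, cams gives the robot as it stands.
- The arm moves only by the tool play_rows, never from a script. Its argument "rows" is a list of rows, each a list of 3 entries, a list of its own where there are three numbers: the opening, from 0 (shut) to 1 (fully open), then the shift along the world's x, y, z in cm, then the turn, a rotation vector about the world's x, y, z in degrees. In form: [[fingers, [tx, ty, tz], [ax, ay, az]], ...]. A call has 1 to 12 rows; each row is the pose to reach, as a shift and turn from the pose commanded when the call began; what a row does not reach only later rows make up. A row lasts 1/10 s, in which the tool goes at most 50 mm and 8.59 degrees, less where a joint would pass 70% of its speed; a pose out of reach is approached as far as the arm can. A call with a gripper value outside its range is refused whole. The fingers move at their own pace and stop on an object; "grip_force" is the grip in N (left out, the last holds). Time passes only in rows, so rows that repeat a pose let the fingers close. It gives the time, the measured TCP pose, the force and the opening at its end, in the units of the state.
- robot.get_state(): the state, without advancing time (a new reading comes with each control period).
- cams.grab_frame(name): name is "scene" or "top" or "wrist"; returns a dict with "frame" (384x512x3 uint8, blue, green, red), "vfov" (degrees; the focal length in pixels is half the picture's height over the tangent of half this angle, whatever the lens; pixels are square), "cx", "cy" (the principal point, pixels), "k1" (the pictures are not rectified: a ray, as slopes to the right and down, at radius r is drawn at 1 + k1 r^2 times it, then the intrinsics apply), "camera_from_world" (4x4, takes a point from world to camera coordinates). Camera axes: x right, y up, looking along -z (the intrinsics and any distortion apply to the point x, -y, -z); pixel columns grow to the right and rows downward; lengths in m; the calibration is good to about 2 mm. A picture is of the moment at which its call begins. There is no depth.
- robot.hand_in(): hands the job in, once; it reports no verdict.
Trained networks look in a picture, given as the dict that the camera call returned (one of the last four; its "shot" number tells which), for a name from the list of things; names that differ only in an ending like _2 or _b are one class to them, and where a whole thing is asked for, a point or a joint stands for the part that bears it (a point fixed in the world has none). Each returns a list of dicts, best first, with "conf" (0 to 1); they miss things now and then, are a little off and sometimes report something else, mostly with a low value. They report only what shows in the picture. A call takes as long as a camera call. They do not tell look-alikes from the thing itself.
- cams.boxes_of(picture, target): "centre" ([x, y, z] in m, in world coordinates, good to about 4 mm: the middle of the surface that is visible of it).
The state is a dict: "time": time; "q": joint angles; "qvel": joint speeds; "joint_torque": joint torques, N m; "position": TCP position; "tool_rot": TCP orientation; "force": force on the tool from outside, world axes, zero at the start; "wrist_torque": the same for the moment, N m; "width": finger opening in m.
Only numpy, scipy, OpenCV 4.12 (cv2) and the standard library are available. Lean on these libraries where they do the work, as an engineer would, in place of code of your own. Each camera call takes 0.05 s, during which the arm holds its last target. There are 200 camera calls.

## Working session

There is one attempt and no reset: what is moved stays moved. The work goes in short steps, Python scripts to look and compute and a tool call to move; the robot and the scene stay as the last step left them, time stands still between calls to the robot, and variables do not carry over. Pictures are saved under pics/ and viewed, about 12 in all and at most 16, crops included, and the job is handed in when it is done.

Besides the shell and the picture viewer there is one more tool, called after "Emit:" as name(argument=value, ...), one argument or row to a line, values as JSON. play_rows: Moves the arm, as the interface text tells. Its arguments: {"type":"object","properties":{"rows":{"type":"array"},"grip_force":{"type":"number"}},"required":["rows"]}

```bash
ls; mkdir -p pics; cat > h.py <<'E'
import numpy as np, cv2
from rig import robot, cams
def K(p):
    f=p["frame"].shape[0]/2/np.tan(np.radians(p["vfov"]/2)); return f
def proj(p,X):
    X=np.atleast_2d(X); T=np.array(p["camera_from_world"]); c=X@T[:3,:3].T+T[:3,3]
    s=np.c_[c[:,0],-c[:,1]]/-c[:,2:3]; r2=(s**2).sum(1,keepdims=True)
    s=s*(1+p["k1"]*r2); return s*K(p)+[p["cx"],p["cy"]]
def ray(p,uv):
    d=(np.array(uv,float)-[p["cx"],p["cy"]])/K(p); s=d.copy()
    for _ in range(20): s=d/(1+p["k1"]*(s@s))
    T=np.array(p["camera_from_world"]); R=T[:3,:3]
    o=-R.T@T[:3,3]; v=R.T@np.array([s[0],-s[1],-1]); return o,v
def atz(p,uv,z):
    o,v=ray(p,uv); return o+v*(z-o[2])/v[2]
def save(p,name,box=None,scale=1):
    f=p["frame"]
    if box: f=f[box[1]:box[3],box[0]:box[2]]
    cv2.imwrite("pics/"+name,cv2.resize(f,None,fx=scale,fy=scale,interpolation=cv2.INTER_CUBIC))
E
python3 - <<'E'
from h import *
import pickle
np.set_printoptions(precision=3,suppress=True)
a=cams.grab_frame("top");b=cams.grab_frame("scene")
save(a,"top.png",scale=1.5);save(b,"scene.png",scale=1.5)
pickle.dump((a,b),open("ab.pkl","wb"))
for p in(a,b):
  print(p["vfov"],p["k1"])
  for t in["plate0","rack","dryer","mat","handle","stem_seat","handle_grip","slot_first"]:
    try: print(t,[(np.round(d["centre"],3).tolist(),round(d["conf"],2)) for d in cams.boxes_of(p,t)][:8])
    except Exception as e: print(t,e)
E
```

```text
pics
50.12117727605023 0.03480471486857085
plate0 [([0.454, 0.357, 0.004], 0.91), ([0.343, 0.24, 0.005], 0.87), ([0.491, 0.242, 0.066], 0.83), ([0.447, 0.241, 0.066], 0.59), ([0.579, 0.241, 0.073], 0.46)]
rack [([0.566, 0.235, 0.006], 0.89)]
dryer [([0.56, -0.21, 0.02], 0.59)]
mat [([0.538, 0.126, 0.001], 0.58), ([0.559, -0.209, 0.021], 0.42)]
handle [([0.564, 0.095, 0.008], 0.75)]
stem_seat []
handle_grip [([0.559, 0.097, 0.009], 0.83)]
slot_first [([0.561, -0.207, 0.026], 0.55)]
45.865361232383734 -0.17663078046399647
plate0 [([0.485, 0.241, 0.069], 0.86), ([0.441, 0.247, 0.08], 0.81), ([0.579, 0.239, 0.067], 0.81), ([0.458, 0.353, 0.002], 0.61), ([0.325, 0.221, 0.003], 0.58)]
rack [([0.635, 0.241, 0.005], 0.7), ([0.577, 0.238, 0.065], 0.54)]
dryer [([0.574, -0.186, 0.028], 0.89)]
mat [([0.561, 0.128, 0.006], 0.84), ([0.581, 0.098, 0.009], 0.18)]
handle [([0.578, 0.103, 0.015], 0.89)]
stem_seat [([0.571, -0.325, 0.048], 0.47)]
handle_grip [([0.581, 0.098, 0.012], 0.97), ([0.578, -0.188, 0.03], 0.21)]
slot_first [([0.585, -0.192, 0.028], 0.89)]
```

View pics/top.png

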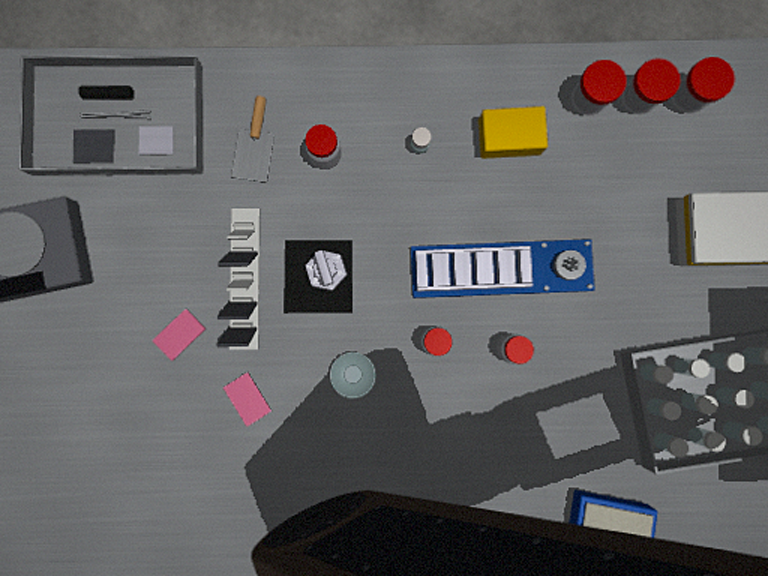

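View pics/scene.png

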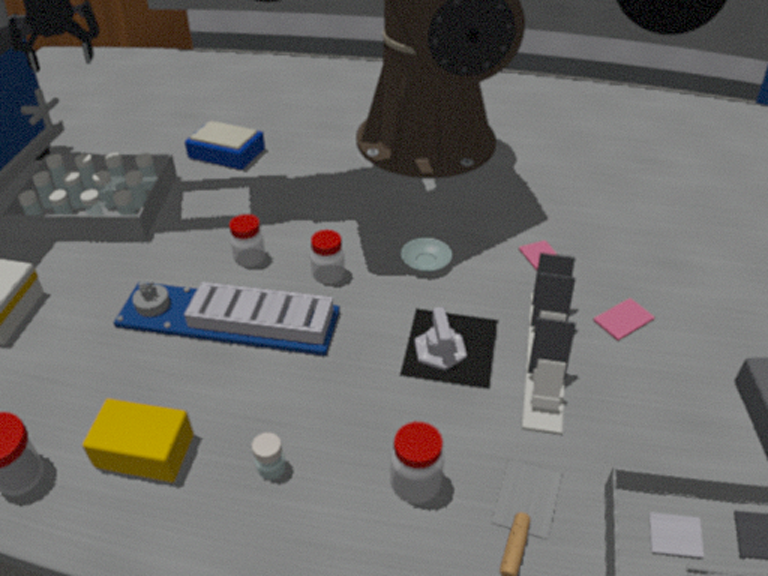

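Top view: the rack is at about (240,280), with dark plates at (237,257), (237,310) and (237,336), so three are present. The flat pink pieces at (178,335) and (247,398) are look-alikes. The handle stands on the mat at (325,268), and the dryer is at (502,268) with its stem at (570,265). The wrist camera should resolve these better, so I'll find where it sits before moving it.

```bash
python3 - <<'E'
from h import *
import pickle
np.set_printoptions(precision=3,suppress=True)
a,b=pickle.load(open("ab.pkl","rb"))
s=robot.get_state(); print(s["position"],s["tool_rot"],s["width"],s["time"])
w=cams.grab_frame("wrist"); T=np.array(w["camera_from_world"]);R=np.array(s["tool_rot"])
o=-T[:3,:3].T@T[:3,3]; print("cam in tool",R.T@(o-s["position"]),"view dir tool",R.T@(-T[2,:3]),"camx tool",R.T@T[0,:3],w["vfov"],w["k1"])
for n,(u,v,z) in {"dryerTL":(411,246,.012),"dryerTR":(590,239,.012),"dryerBR":(594,290,.012),"dryerBL":(413,297,.012),"stem":(570,263,.05),
 "rackTL":(231,208,.01),"rackTR":(259,208,.01),"rackB":(259,349,.01),"matTL":(285,240,.003),"matTR":(352,239,.003),"matBR":(352,312,.003),"matBL":(285,312,.003),"handle":(326,268,.05),
 "slot1a":(420,270,.037),"slot5":(521,266,.037)}.items(): print(n,atz(a,(u/1.5,v/1.5),z))
E
```

```text
[ 0.263 -0.594  0.239] [[-0.     0.405 -0.914]
 [-0.    -0.914 -0.405]
 [-1.     0.     0.   ]] 0.08518459772687663 0.9
cam in tool [-0.134  0.001 -0.073] view dir tool [0.957 0.001 0.29 ] camx tool [-0.001  1.    -0.   ] 59.05272507731919 -0.10049810411441248
dryerTL [ 0.603 -0.054  0.012]
dryerTR [ 0.61  -0.371  0.012]
dryerBR [ 0.519 -0.374  0.012]
dryerBL [ 0.512 -0.056  0.012]
stem [ 0.564 -0.322  0.05 ]
rackTL [0.676 0.264 0.01 ]
rackTR [0.675 0.215 0.01 ]
rackB [0.426 0.215 0.01 ]
matTL [0.618 0.17  0.003]
matTR [0.618 0.05  0.003]
matBR [0.488 0.052 0.003]
matBL [0.49  0.171 0.003]
handle [0.562 0.093 0.05 ]
slot1a [ 0.557 -0.068  0.037]
slot5 [ 0.562 -0.242  0.037]
```

Emit:
play_rows(
  rows=[
    [1, [29.7, 42.4, 2], [0, 0, 66.1]],
    [1, [29.7, 42.4, 2], [0, 0, 66.1]],
    [1, [29.7, 42.4, 2], [0, 0, 66.1]],
    [1, [29.7, 42.4, 2], [0, 0, 66.1]],
    [1, [29.7, 42.4, 2], [0, 0, 66.1]],
    [1, [29.7, 42.4, 2], [0, 0, 66.1]],
    [1, [29.7, 42.4, 2], [0, 0, 66.1]],
    [1, [29.7, 42.4, 2], [0, 0, 66.1]],
    [1, [29.7, 42.4, 2], [0, 0, 66.1]],
    [1, [29.7, 42.4, 2], [0, 0, 66.1]],
    [1, [29.7, 42.4, 2], [0, 0, 66.1]],
    [1, [29.7, 42.4, 2], [0, 0, 66.1]],
  ],
)

```text
time: 2.15
position: [0.5616, -0.1679, 0.2594]
tool_rot: [[0.001, 1.0, 0.003], [0.0, 0.003, -1.0], [-1.0, 0.001, -0.0]]
force: [0.3, -0.2, 0.0]
width: 0.0851
```

Emit:
play_rows(
  rows=[
    [1, [0, 0, 0], [0, 0, 0]],
    [1, [0, 0, 0], [0, 0, 0]],
    [1, [0, 0, 0], [0, 0, 0]],
  ],
)

```text
time: 2.45
position: [0.5596, -0.1713, 0.2593]
tool_rot: [[-0.0, 1.0, -0.002], [-0.0, -0.002, -1.0], [-1.0, -0.0, 0.0]]
force: [-0.8, 0.3, -0.6]
width: 0.0853
```

```bash
python3 - <<'E'
from h import *
import pickle
s=robot.get_state(); print(s["position"],s["time"],np.round(s["q"],1),np.round(s["tool_rot"],3))
w=cams.grab_frame("wrist"); pickle.dump(w,open("w1.pkl","wb")); save(w,"w1.png",scale=1.5)
E
```

```text
[ 0.55961351 -0.1713428   0.25931628] 2.45 [-20.   21.2  98.9  -0.   59.9 -19.9] [[-0.     1.    -0.002]
 [-0.    -0.002 -1.   ]
 [-1.    -0.     0.   ]]
```

View pics/w1.png

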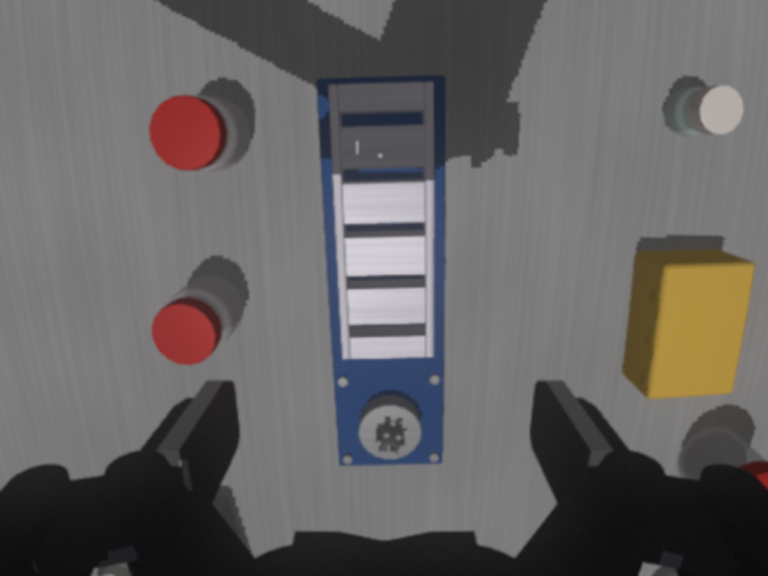

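The wrist view shows the dryer base corners at (319,79), (444,76), (441,463) and (340,465), and the block's lower corners at (342,359) and (434,357). The boss is at (390,430). I'll fit the dryer pose to these corners.

```bash
python3 - <<'E'
from h import *
import pickle
from scipy.optimize import least_squares
np.set_printoptions(precision=4,suppress=True)
w=pickle.load(open("w1.pkl","rb"));a,b=pickle.load(open("ab.pkl","rb"))
obj=np.array([[-46,160,12],[46,160,12],[46,-160,12],[-46,-160,12],[-35,-47,37],[35,-47,37],[0,-115,30]])/1e3
uv=np.array([[319,79],[444,76],[441,463],[340,465],[342,359],[434,357],[390,431]])/1.5
def W(q,o): c,s=np.cos(q[2]),np.sin(q[2]); return o@np.array([[c,-s,0],[s,c,0],[0,0,1]]).T+[q[0],q[1],0]
r=least_squares(lambda q:(proj(w,W(q,obj))-uv).ravel(),[.56,-.21,0.02]); print(r.x[:2],np.degrees(r.x[2]),r.fun.reshape(-1,2))
np.save("dryer.npy",r.x)
sl=np.array([[0,y,37] for y in(130,92,54,16,-22)])/1e3; print(W(r.x,sl)); print("stem",W(r.x,np.array([[0,-.115,.03]])))
# top camera check
uvt=np.array([[411,246],[590,239],[594,290],[413,297]])/1.5
obj2=obj[[0,1,2,3]][[1,2,3,0]]; r2=least_squares(lambda q:(proj(a,W(q,obj2))-uvt).ravel(),[.56,-.21,0.02]);print("top",r2.x[:2],np.degrees(r2.x[2]),r2.fun)
# overlay
f=w["frame"].copy(); f=cv2.resize(f,None,fx=3,fy=3,interpolation=cv2.INTER_CUBIC)
for y in(130,92,54,16,-22):
  o=np.array([[-29,y+4.75,37],[29,y+4.75,37],[29,y-4.75,37],[-29,y-4.75,37]])/1e3
  cv2.polylines(f,[np.round(proj(w,W(r.x,o))*3).astype(int)],True,(0,0,255),1)
cv2.imwrite("pics/w1c.png",f[140:940,560:960])
E
```

```text
[ 0.5609 -0.2138] 1.2730738471763692 [[-1.7111 -1.3558]
 [ 1.6625 -1.5414]
 [ 0.9352  0.2351]
 [-0.8471  0.3635]
 [ 0.2754  1.3429]
 [-0.1493  1.3228]
 [-0.1606  0.6622]]
[[ 0.5581 -0.0838  0.037 ]
 [ 0.5589 -0.1218  0.037 ]
 [ 0.5597 -0.1598  0.037 ]
 [ 0.5606 -0.1978  0.037 ]
 [ 0.5614 -0.2358  0.037 ]]
stem [[ 0.5635 -0.3288  0.03  ]]
top [ 0.5611 -0.2136] 1.3221589145690211 [-0.6075 -0.2499  0.7358 -0.3696  0.3069  0.2534 -0.4438  0.3375]
```

View pics/w1c.png

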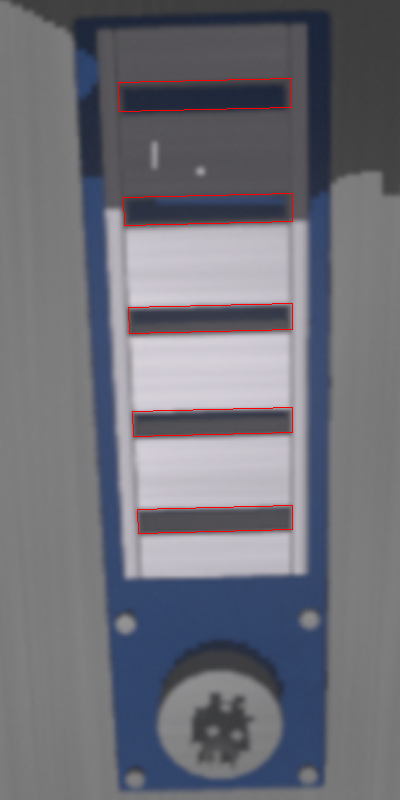

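Emit:
play_rows(
  rows=[
    [1, [-22, 31, 2], [0, 0, 45]],
    [1, [-22, 38, 2], [0, 0, 90]],
    [1, [-22, 41.1, 2], [0, 0, 90]],
    [1, [-22, 41.1, 2], [0, 0, 90]],
    [1, [-22, 41.1, 2], [0, 0, 90]],
    [1, [-22, 41.1, 2], [0, 0, 90]],
    [1, [-22, 41.1, 2], [0, 0, 90]],
    [1, [-22, 41.1, 2], [0, 0, 90]],
    [1, [-22, 41.1, 2], [0, 0, 90]],
    [1, [-22, 41.1, 2], [0, 0, 90]],
    [1, [-22, 41.1, 2], [0, 0, 90]],
    [1, [-22, 41.1, 2], [0, 0, 90]],
  ],
)

```text
time: 3.7
position: [0.34, 0.2408, 0.2794]
tool_rot: [[0.0, -0.002, 1.0], [0.0, 1.0, 0.002], [-1.0, 0.0, 0.0]]
force: [-0.2, 0.9, -1.2]
width: 0.0855
```

The slot overlay matches the openings to within about 1 mm. Next I'll look at the rack from the wrist.

```bash
python3 - <<'E'
from h import *
import pickle
s=robot.get_state(); print(s["position"],s["time"],np.round(s["q"],1))
w=cams.grab_frame("wrist"); pickle.dump(w,open("w2.pkl","wb")); save(w,"w2.png",scale=1.5)
E
```

```text
[0.33998848 0.24081787 0.27941116] 3.7 [ 31.1   5.7 117.1  -0.   57.2 -59. ]
```

View pics/w2.png

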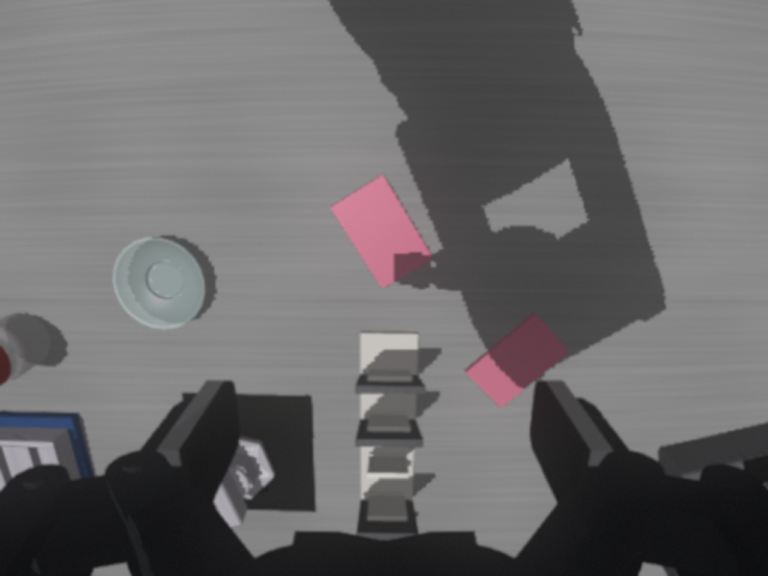

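The wrist view shows three dark plates in the rack with upper edges at rows of about 382, 432 and 520, centred on columns of about 390, 389 and 387. The slot at row 460 is empty, and the pink pieces lie flat on the bench. I'll compute the plate centres and check them against the predicted projections.

```bash
python3 - <<'E'
from h import *
import pickle
np.set_printoptions(precision=4,suppress=True)
w=pickle.load(open("w2.pkl","rb"));a,b=pickle.load(open("ab.pkl","rb"))
for uv in[(356,390),(425,390),(390,383),(356,443),(422,443),(389,435),(360,531),(416,531)]: print(uv,atz(w,np.array(uv)/1.5,.09))
print("rackend",[atz(w,np.array(u)/1.5,.012) for u in((361,332),(418,332))])
f=cv2.resize(w["frame"],None,fx=3,fy=3,interpolation=cv2.INTER_CUBIC); g=cv2.resize(a["frame"],None,fx=4,fy=4,interpolation=cv2.INTER_CUBIC)
def P(xr,u,v,t): # plate frame point thickness u, width v, height t
  c,s=np.cos(np.radians(20)),np.sin(np.radians(20))
  return [.55+xr+u*c-t*s, .2395+v, .016+u*s+t*c]
for xr in(-.088,-.044,.044):
  pts=np.array([P(xr,u,v,.08) for u,v in((-.003,-.025),(-.003,.025),(.003,.025),(.003,-.025))])
  cv2.polylines(f,[np.round(proj(w,pts)*3).astype(int)],True,(0,255,0),1)
  pts=np.array([P(xr,.003,v,t) for v,t in((-.025,.08),(.025,.08),(.025,.0),(-.025,.0))])
  cv2.polylines(g,[np.round(proj(a,pts)*4).astype(int)],True,(0,255,0),1)
R=np.array([[.55+i*.125,.2395+j*.025,0.0] for i,j in((-1,-1),(-1,1),(1,1),(1,-1))])
cv2.polylines(g,[np.round(proj(a,R)*4).astype(int)],True,(0,0,255),1)
cv2.polylines(f,[np.round(proj(w,R)*3).astype(int)],True,(0,0,255),1)
A=f[630:1080,650:920]; B=g[540:950,560:720]; H=450
B=cv2.resize(B,(int(B.shape[1]*450/410*1.2),int(450*1.2))); A=cv2.resize(A,(int(270*1.2),540))
cv2.imwrite("pics/rk.png",np.hstack([A,B]))
E
```

```text
(356, 390) [0.4356 0.2195 0.09  ]
(425, 390) [0.4355 0.2684 0.09  ]
(390, 383) [0.43   0.2436 0.09  ]
(356, 443) [0.4795 0.2187 0.09  ]
(422, 443) [0.4794 0.2675 0.09  ]
(389, 435) [0.4725 0.2431 0.09  ]
(360, 531) [0.5621 0.2204 0.09  ]
(416, 531) [0.5621 0.2651 0.09  ]
rackend [array([0.4219, 0.2198, 0.012 ]), array([0.4218, 0.268 , 0.012 ])]
```

View pics/rk.png

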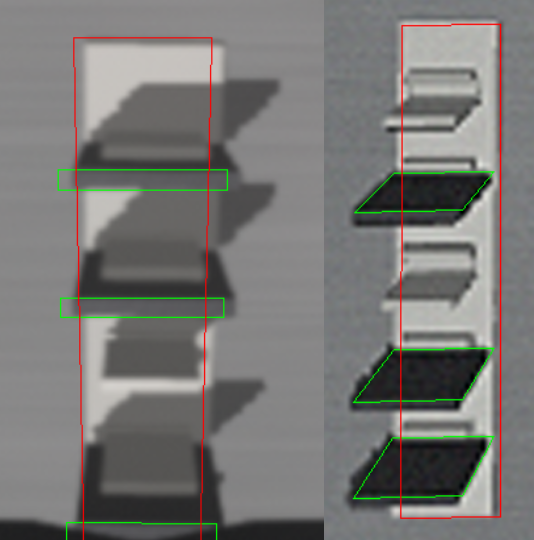

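Top and wrist views agree on x to within about 2 mm. In y they differ: top gives 0.240–0.241 and wrist gives 0.244. I'll use 0.242, since closing the jaws centres the plate. Going to the pre-grasp for the nearest plate.

Emit:
play_rows(
  rows=[
    [1, [5, 0.1, -3], [0, -10, 0]],
    [1, [8.2, 0.1, -8], [0, -20, 0]],
    [1, [8.2, 0.1, -13], [0, -20, 0]],
    [1, [8.2, 0.1, -15.3], [0, -20, 0]],
    [1, [8.2, 0.1, -15.3], [0, -20, 0]],
    [1, [8.2, 0.1, -15.3], [0, -20, 0]],
    [1, [8.2, 0.1, -15.3], [0, -20, 0]],
  ],
)

```text
time: 4.45
position: [0.4227, 0.2409, 0.1266]
tool_rot: [[0.342, 0.003, 0.94], [-0.001, 1.0, -0.003], [-0.94, -0.0, 0.342]]
force: [0.1, -0.3, -1.1]
width: 0.0853
```

```bash
python3 - <<'E'
from h import *
import pickle
s=robot.get_state(); print(s["position"],s["time"],np.round(s["q"],1),np.round(s["tool_rot"],3),s["force"])
w=cams.grab_frame("wrist"); pickle.dump(w,open("w3.pkl","wb")); save(w,"w3.png",scale=1.5)
E
```

```text
[0.42265839 0.24088208 0.12657351] 4.45 [ 34.4  20.2 132.3 -46.4  15.6 -11.7] [[ 0.342  0.003  0.94 ]
 [-0.001  1.    -0.003]
 [-0.94  -0.     0.342]] [ 0.13497006 -0.30717049 -1.05551719]
```

View pics/w3.png

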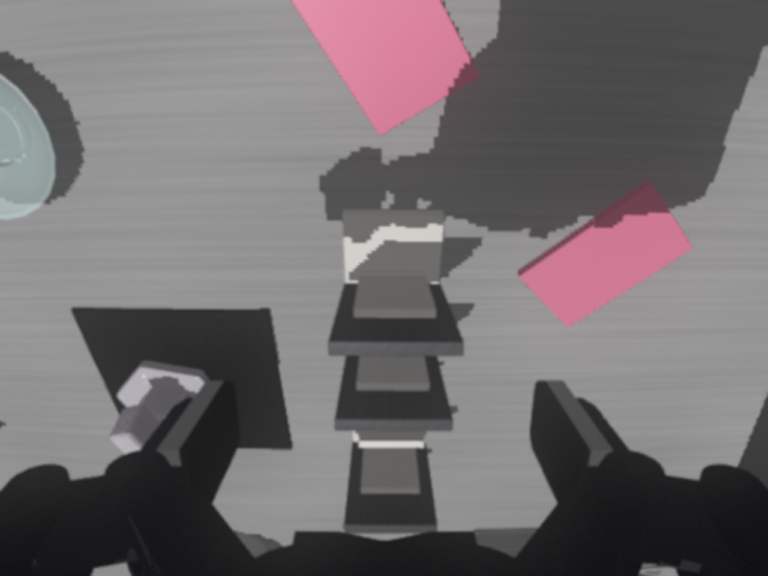

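```bash
python3 - <<'E'
from h import *
import pickle
np.set_printoptions(precision=4,suppress=True)
w=pickle.load(open("w3.pkl","rb"))
for uv in[(329,343),(463,343),(329,355),(464,354),(335,420),(452,420),(335,430),(453,430),(344,525),(437,525)]: print(uv,atz(w,np.array(uv)/1.5,.0902 if uv[1]in(343,420,525) else .0922))
s=robot.get_state();R=np.array(s["tool_rot"]);p=np.array(s["position"])
print("tcp",proj(w,p+R@[.0,0,0])*1.5, proj(w,p+R@[.008,0,0])*1.5,proj(w,p+R@[.008,.0425,0])*1.5,proj(w,p+R@[.008,-.0425,0])*1.5)
# predicted for plate tops at 0.55,y
for y in(.240,.242,.244):
  print(y,[np.round(proj(w,[[.462-.0274-.0028,y+v,.016+.0752-.001]])*1.5,1).tolist() for v in(-.025,.025)])
E
```

```text
(329, 343) [0.4321 0.2193 0.0902]
(463, 343) [0.4322 0.2683 0.0902]
(329, 355) [0.4363 0.2192 0.0922]
(464, 354) [0.4359 0.2688 0.0922]
(335, 420) [0.4759 0.2187 0.0902]
(452, 420) [0.476  0.2678 0.0902]
(335, 430) [0.48   0.2186 0.0922]
(453, 430) [0.4801 0.2684 0.0922]
(344, 525) [0.5636 0.2177 0.0902]
(437, 525) [0.5637 0.2672 0.0902]
tcp [[390.2251 404.9757]] [[389.9824 392.2357]] [[525.2028 391.6466]] [[254.6219 391.379 ]]
0.24 [[[317.2, 342.3]], [[454.1, 342.2]]]
0.242 [[[322.7, 342.3]], [[459.6, 342.1]]]
0.244 [[[328.1, 342.3]], [[465.0, 342.1]]]
```

The close wrist view, with the pads visible beside the plate, puts it about 4 mm to the +y side of the tool, and x is as predicted. I'll correct y by +3 mm, descend along the plate and close.

Emit:
play_rows(
  grip_force=50,
  rows=[
    [1, [0.8, 0.3, -2.2], [0, 0, 0]],
    [1, [1.6, 0.3, -4.4], [0, 0, 0]],
    [1, [2.4, 0.3, -6.6], [0, 0, 0]],
    [1, [2.4, 0.3, -6.6], [0, 0, 0]],
    [1, [2.4, 0.3, -6.6], [0, 0, 0]],
    [0.4, [2.4, 0.3, -6.6], [0, 0, 0]],
    [0.4, [2.4, 0.3, -6.6], [0, 0, 0]],
    [0.4, [2.4, 0.3, -6.6], [0, 0, 0]],
    [0.4, [2.4, 0.3, -6.6], [0, 0, 0]],
    [0.4, [2.4, 0.3, -6.6], [0, 0, 0]],
  ],
)

```text
time: 5.5
position: [0.4466, 0.2449, 0.0615]
tool_rot: [[0.344, 0.0, 0.939], [0.001, 1.0, -0.001], [-0.939, 0.001, 0.344]]
force: [-3.8, -1.8, 16.4]
width: 0.0494
```

Emit:
play_rows(
  rows=[
    [0.4, [0, 0, 0], [0, 0, 0]],
    [0.4, [0, 0, 0], [0, 0, 0]],
    [0.4, [0, 0, 0], [0, 0, 0]],
  ],
)

```text
time: 5.8
position: [0.4466, 0.2449, 0.0615]
tool_rot: [[0.344, 0.0, 0.939], [0.001, 1.0, -0.001], [-0.939, 0.001, 0.344]]
force: [-4.3, -1.2, 15.7]
width: 0.0493
```

Gripped at 49 mm. Drawing it out along its own z, then bringing it upright.

Emit:
play_rows(
  rows=[
    [0.3, [-0.7, 0, 1.9], [0, 0, 0]],
    [0.3, [-1.4, 0, 3.8], [0, 0, 0]],
    [0.3, [-2.1, 0, 5.7], [0, 0, 0]],
    [0.3, [-2.8, 0, 7.6], [0, 0, 0]],
    [0.3, [-3.4, 0, 9.4], [0, 0, 0]],
    [0.3, [-3.4, 0, 11.4], [0, 8, 0]],
    [0.3, [-1.4, -2, 14], [0, 16, 0]],
    [0.3, [0, -6, 14.5], [0, 20, 0]],
    [0.3, [0, -6, 14.5], [0, 20, 0]],
    [0.3, [0, -6, 14.5], [0, 20, 0]],
  ],
)

```text
time: 6.8
position: [0.4489, 0.1846, 0.2077]
tool_rot: [[-0.001, 0.0, 1.0], [0.005, 1.0, -0.0], [-1.0, 0.005, -0.001]]
force: [0.3, -0.3, -0.5]
width: 0.0488
```

```bash
python3 - <<'E'
from h import *
s=robot.get_state(); print(s["position"],s["time"],np.round(s["q"],1),np.round(s["tool_rot"],3),s["force"],s["width"])
E
```

```text
[0.44888722 0.1845616  0.20767658] 6.8 [ 18.5  16.7 114.6   0.4  48.6 -71.7] [[-0.001  0.     1.   ]
 [ 0.005  1.    -0.   ]
 [-1.     0.005 -0.001]] [ 0.28767239 -0.31136317 -0.46918283] 0.04883176497088325
```

Emit:
play_rows(
  rows=[
    [0.3, [4, -4, 0], [0, 0, -8]],
    [0.3, [7, -8, 0], [0, 0, -16]],
    [0.3, [10, -12, 0], [0, 0, -24]],
    [0.3, [11.4, -16, 0], [0, 0, -32]],
    [0.3, [11.4, -20, 0], [0, 0, -40]],
    [0.3, [11.4, -24, 0], [0, 0, -48]],
    [0.3, [11.4, -28, 0], [0, 0, -56]],
    [0.3, [11.4, -32, 0], [0, 0, -64]],
    [0.3, [11.4, -34.5, 0], [0, 0, -72]],
    [0.3, [11.4, -34.5, -3], [0, 0, -80]],
    [0.3, [11.4, -34.5, -5], [0, 0, -88.7]],
    [0.3, [11.4, -34.5, -8], [0, 0, -88.7]],
  ],
)

```text
time: 8.0
position: [0.5608, -0.1604, 0.1259]
tool_rot: [[0.003, 1.0, 0.016], [0.0, 0.016, -1.0], [-1.0, 0.003, -0.0]]
force: [0.0, 1.1, -2.3]
width: 0.049
```

Emit:
play_rows(
  rows=[
    [0.3, [0, 0, -2], [0, 0, 0]],
    [0.3, [0, 0, -2], [0, 0, 0]],
    [0.3, [0, 0, -2], [0, 0, 0]],
    [0.3, [0, 0, -2], [0, 0, 0]],
  ],
)

```text
time: 8.4
position: [0.561, -0.1604, 0.1067]
tool_rot: [[0.002, 1.0, 0.023], [-0.0, 0.023, -1.0], [-1.0, 0.002, 0.0]]
force: [-0.3, 0.1, -1.6]
width: 0.0493
```

```bash
python3 - <<'E'
from h import *
import pickle
s=robot.get_state(); print(s["position"],s["time"],np.round(s["q"],1),np.round(s["tool_rot"],3),s["force"],s["width"])
w=cams.grab_frame("wrist"); pickle.dump(w,open("w4.pkl","wb"))
f=cv2.resize(w["frame"],None,fx=3,fy=3,interpolation=cv2.INTER_CUBIC)
R=np.array(s["tool_rot"]);p=np.array(s["position"])
for t in(-.003,.003):
  q=np.array([p+R@[.0484,v,t] for v in(-.025,.025)]); cv2.polylines(f,[np.round(proj(w,q)*3).astype(int)],False,(0,255,0),1)
q=np.load("dryer.npy");c,s_=np.cos(q[2]),np.sin(q[2]);M=np.array([[c,-s_,0],[s_,c,0],[0,0,1]])
for y in(54,92,16):
  o=np.array([[-29,y+4.75,37],[29,y+4.75,37],[29,y-4.75,37],[-29,y-4.75,37]])/1e3
  cv2.polylines(f,[np.round(proj(w,o@M.T+[q[0],q[1],0])*3).astype(int)],True,(0,0,255),1)
cv2.imwrite("pics/w4.png",f[300:900,370:1170])
E
```

```text
[ 0.5609816  -0.16040705  0.10672986] 8.4 [-18.9  31.6 107.1   0.   41.2 -20.3] [[ 0.002  1.     0.023]
 [-0.     0.023 -1.   ]
 [-1.     0.002  0.   ]] [-0.30906546  0.06110255 -1.59710529] 0.049345180366927845
```

View pics/w4.png

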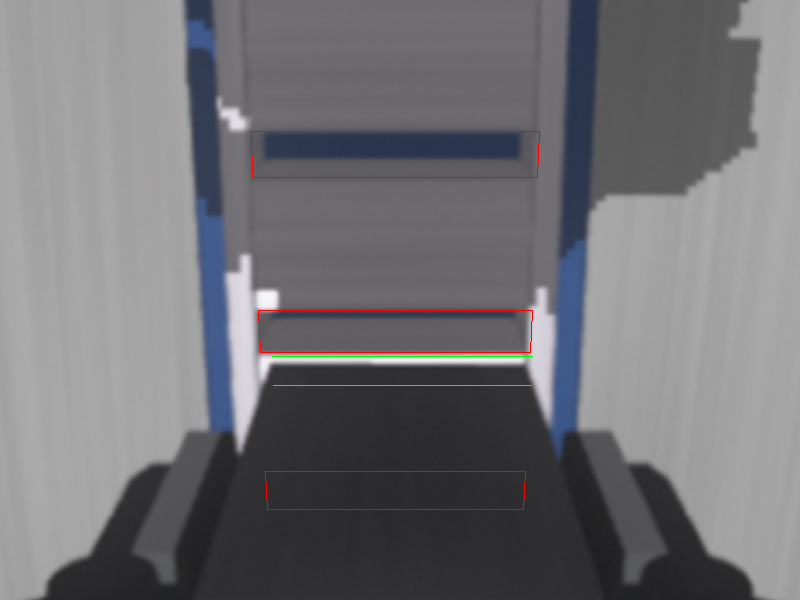

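The plate's bottom edge at row 364 sits about 1.5 mm to the -y side of the prediction at row 356. The slot overlay itself fits, so I'll correct y by +1.8 mm and start the insertion gently while watching the force.

Emit:
play_rows(
  rows=[
    [0.3, [-0.1, 0.18, 0], [0, 0, 0]],
    [0.3, [-0.1, 0.18, -0.8], [0, 0, 0]],
    [0.3, [-0.1, 0.18, -1.6], [0, 0, 0]],
    [0.3, [-0.1, 0.18, -2.1], [0, 0, 0]],
    [0.3, [-0.1, 0.18, -2.6], [0, 0, 0]],
    [0.3, [-0.1, 0.18, -2.9], [0, 0, 0]],
    [0.3, [-0.1, 0.18, -2.9], [0, 0, 0]],
  ],
)

```text
time: 9.15
position: [0.5589, -0.1585, 0.0757]
tool_rot: [[-0.001, 1.0, 0.022], [0.0, 0.022, -1.0], [-1.0, -0.001, -0.0]]
force: [0.8, 0.7, -1.4]
width: 0.0488
```

It's inside with no contact force. Going down the rest of the way.

Emit:
play_rows(
  rows=[
    [0.3, [0, 0, -0.6], [0, 0, 0]],
    [0.3, [0, 0, -1.1], [0, 0, 0]],
    [0.3, [0, 0, -1.4], [0, 0, 0]],
    [0.3, [0, 0, -1.4], [0, 0, 0]],
    [0.3, [0, 0, -1.4], [0, 0, 0]],
  ],
)

```text
time: 9.65
position: [0.5591, -0.1585, 0.0623]
tool_rot: [[-0.0, 1.0, 0.022], [0.0, 0.022, -1.0], [-1.0, -0.0, -0.0]]
force: [0.4, 0.7, -2.0]
width: 0.0492
```

Emit:
play_rows(
  rows=[
    [0.3, [0, 0, -0.1], [0, 0, 0]],
    [1, [0, 0, -0.1], [0, 0, 0]],
    [1, [0, 0, -0.1], [0, 0, 0]],
    [1, [0, 0, -0.1], [0, 0, 0]],
    [1, [0, 0, -0.1], [0, 0, 0]],
    [1, [0, 0, 3], [0, 0, 0]],
    [1, [0, 0, 8], [0, 0, 0]],
    [1, [0, 0, 13], [0, 0, 0]],
    [1, [0, 0, 16], [0, 0, 0]],
    [1, [0, 0, 16], [0, 0, 0]],
  ],
)

```text
time: 10.65
position: [0.5614, -0.1593, 0.2271]
tool_rot: [[0.007, 1.0, 0.022], [-0.002, 0.022, -1.0], [-1.0, 0.007, 0.003]]
force: [0.4, 1.0, -0.1]
width: 0.0852
```

```bash
python3 - <<'E'
from h import *
import pickle
s=robot.get_state(); print(s["position"],s["time"])
w=cams.grab_frame("scene");t=cams.grab_frame("top")
A=cv2.resize(w["frame"][170:330,60:370],(775,400),interpolation=cv2.INTER_CUBIC)
cv2.imwrite("pics/s1.png",A)
E
```

```text
[ 0.56141481 -0.15929385  0.22712328] 10.65
```

View pics/s1.png

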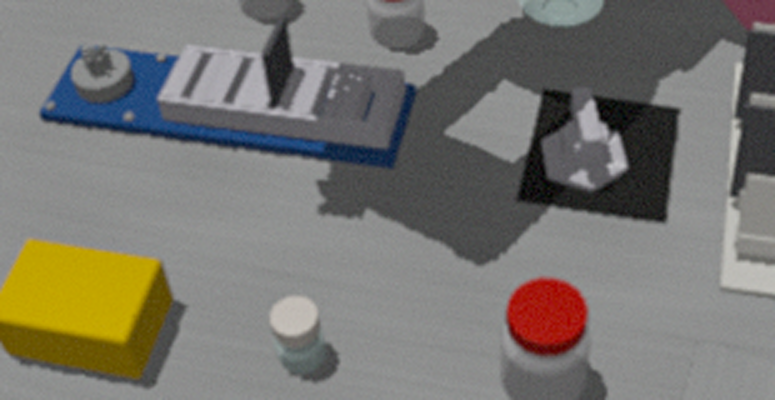

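The plate stands in slot 3 at about (277,65) in the crop. Next is the second plate (rack -44).

Emit:
play_rows(
  rows=[
    [1, [0, 4, 0], [0, 0, 8]],
    [1, [0, 8, 0], [0, 0, 16]],
    [1, [0, 12, 0], [0, 0, 24]],
    [1, [0, 16, 0], [0, 0, 32]],
    [1, [0, 20, 0], [0, 0, 40]],
    [1, [-2, 24, 0], [0, 0, 48]],
    [1, [-4, 28, 0], [0, 0, 56]],
    [1, [-6, 32, 0], [0, 0, 64]],
    [1, [-8, 36, -1], [0, 0, 72]],
    [1, [-9.3, 40.3, -1.7], [0, 0, 80]],
    [1, [-9.3, 40.3, -1.7], [0, 0, 88.7]],
    [1, [-9.3, 40.3, -1.7], [0, 0, 88.7]],
  ],
)

```text
time: 11.95
position: [0.4647, 0.2452, 0.2037]
tool_rot: [[-0.003, -0.005, 1.0], [-0.001, 1.0, 0.005], [-1.0, -0.001, -0.003]]
force: [-0.2, -0.4, -0.0]
width: 0.0856
```

Emit:
play_rows(
  rows=[
    [1, [0, 0, 0], [0, -8, 0]],
    [1, [0, 0, -2], [0, -16, 0]],
    [1, [0, 0, -5], [0, -20, 0]],
    [1, [0, 0, -7.9], [0, -20, 0]],
    [1, [0, 0, -7.9], [0, -20, 0]],
    [1, [0, 0, -7.9], [0, -20, 0]],
  ],
)

```text
time: 12.55
position: [0.4658, 0.2433, 0.1255]
tool_rot: [[0.339, 0.003, 0.941], [-0.002, 1.0, -0.003], [-0.941, -0.001, 0.339]]
force: [1.1, 0.7, 0.1]
width: 0.0853
```

```bash
python3 - <<'E'
from h import *
s=robot.get_state(); print(s["position"],s["time"],np.round(s["q"],1),np.round(s["tool_rot"],3),s["force"])
w=cams.grab_frame("wrist")
f=w["frame"].astype(int).sum(2)
# predicted top-edge corners of plate -44
for y in(.242,.244):
  print(np.round(proj(w,[[.506-.0302,y+v,.0902] for v in(-.025,.025)])*1.5,1).tolist())
dk=f[:,200:330]
for r in range(205,245,3): 
  c=np.where(f[r,180:340]<170)[0]+180; print(r*1.5,(c.min()*1.5,c.max()*1.5,len(c)*1.5) if len(c) else None)
E
```

```text
[0.46581477 0.24333709 0.12545755] 12.55 [ 31.4  22.3 127.9 -39.5  16.3 -21.7] [[ 0.339  0.003  0.941]
 [-0.002  1.    -0.003]
 [-0.941 -0.001  0.339]] [1.11883285 0.74801483 0.08780555]
[[316.0, 346.3], [453.1, 346.2]]
[[321.4, 346.3], [458.6, 346.2]]
307.5 (np.float64(334.5), np.float64(438.0), 19.5)
312.0 (np.float64(334.5), np.float64(441.0), 21.0)
316.5 (np.float64(333.0), np.float64(442.5), 22.5)
321.0 (np.float64(331.5), np.float64(444.0), 28.5)
325.5 (np.float64(330.0), np.float64(445.5), 117.0)
330.0 (np.float64(328.5), np.float64(447.0), 120.0)
334.5 (np.float64(327.0), np.float64(448.5), 123.0)
339.0 (np.float64(325.5), np.float64(450.0), 126.0)
343.5 (np.float64(352.5), np.float64(451.5), 100.5)
348.0 None
352.5 None
357.0 None
361.5 (np.float64(270.0), np.float64(270.0), 1.5)
366.0 (np.float64(270.0), np.float64(270.0), 1.5)
```

The plate is centred within about 1 mm. Grasping.

Emit:
play_rows(
  rows=[
    [1, [0.8, 0, -2.2], [0, 0, 0]],
    [1, [1.6, 0.05, -4.4], [0, 0, 0]],
    [1, [2.4, 0.05, -6.6], [0, 0, 0]],
    [1, [2.4, 0.05, -6.6], [0, 0, 0]],
    [1, [2.4, 0.05, -6.6], [0, 0, 0]],
    [0.3, [2.4, 0.05, -6.6], [0, 0, 0]],
    [0.3, [2.4, 0.05, -6.6], [0, 0, 0]],
    [0.3, [2.4, 0.05, -6.6], [0, 0, 0]],
    [0.3, [2.4, 0.05, -6.6], [0, 0, 0]],
    [0.3, [2.4, 0.05, -6.6], [0, 0, 0]],
    [0.3, [2.4, 0.05, -6.6], [0, 0, 0]],
    [0.3, [2.4, 0.05, -6.6], [0, 0, 0]],
  ],
)

```text
time: 13.8
position: [0.4905, 0.2453, 0.0615]
tool_rot: [[0.344, 0.0, 0.939], [0.001, 1.0, -0.001], [-0.939, 0.001, 0.344]]
force: [-4.2, -0.1, 13.0]
width: 0.0493
```

Emit:
play_rows(
  rows=[
    [0.3, [-0.7, 0, 1.9], [0, 0, 0]],
    [0.3, [-1.4, 0, 3.8], [0, 0, 0]],
    [0.3, [-2.1, 0, 5.7], [0, 0, 0]],
    [0.3, [-2.8, 0, 7.6], [0, 0, 0]],
    [0.3, [-3.4, 0, 9.4], [0, 0, 0]],
    [0.3, [-3.4, 0, 11.4], [0, 8, 0]],
    [0.3, [-1.4, -2, 14], [0, 16, 0]],
    [0.3, [0, -6, 14.5], [0, 20, 0]],
    [0.3, [0, -6, 14.5], [0, 20, 0]],
    [0.3, [0, -6, 14.5], [0, 20, 0]],
  ],
)

```text
time: 14.8
position: [0.4932, 0.1844, 0.2072]
tool_rot: [[0.0, 0.002, 1.0], [0.004, 1.0, -0.002], [-1.0, 0.004, 0.0]]
force: [1.2, 0.1, -2.4]
width: 0.049
```

Emit:
play_rows(
  rows=[
    [0.3, [2, -4, 0], [0, 0, -8]],
    [0.3, [4, -8, 0], [0, 0, -16]],
    [0.3, [6, -12, 0], [0, 0, -24]],
    [0.3, [6.8, -16, 0], [0, 0, -32]],
    [0.3, [6.8, -20, 0], [0, 0, -40]],
    [0.3, [6.8, -24, 0], [0, 0, -48]],
    [0.3, [6.8, -28, 0], [0, 0, -56]],
    [0.3, [6.8, -30.5, 0], [0, 0, -64]],
    [0.3, [6.8, -30.5, 0], [0, 0, -72]],
    [0.3, [6.8, -30.5, -3], [0, 0, -80]],
    [0.3, [6.8, -30.5, -5], [0, 0, -88.7]],
    [0.3, [6.8, -30.5, -8], [0, 0, -88.7]],
  ],
)

```text
time: 16.0
position: [0.5583, -0.119, 0.1253]
tool_rot: [[0.003, 1.0, 0.017], [-0.0, 0.017, -1.0], [-1.0, 0.002, 0.0]]
force: [-0.7, 0.2, -2.5]
width: 0.0491
```

Emit:
play_rows(
  rows=[
    [0.3, [0, 0, -2], [0, 0, 0]],
    [0.3, [0, 0, -2], [0, 0, 0]],
    [0.3, [0, 0, -2], [0, 0, 0]],
    [0.3, [0, 0, -2], [0, 0, 0]],
  ],
)

```text
time: 16.4
position: [0.5588, -0.1198, 0.1065]
tool_rot: [[0.002, 1.0, 0.023], [-0.0, 0.023, -1.0], [-1.0, 0.002, 0.0]]
force: [-0.1, -0.0, -1.8]
width: 0.0491
```

```bash
cat > ins.py <<'E'
from h import *
import sys
y0=float(sys.argv[1])
s=robot.get_state(); print(s["position"],s["time"],np.round(s["tool_rot"],3)[0],s["force"],s["width"])
w=cams.grab_frame("wrist")
R=np.array(s["tool_rot"]);p=np.array(s["position"])
g=proj(w,[p+R@[.0484,v,-.003] for v in(-.025,.025)])*3
f=w["frame"].astype(int).sum(2)
print("pred edge",g)
c0=int(g[:,0].mean()/3)
for c in(c0-30,c0,c0+30): print(c,f[200:245,c].tolist())
for r in(226,230): 
  l=f[r,180:340]; d=np.where(l<150)[0]+180; print(r*3,d.min()*3,d.max()*3+3,len(d))
E
python3 ins.py 92
```

```text
[ 0.5587606  -0.1197667   0.10652454] 16.4 [0.002 1.    0.023] [-0.10629451 -0.04695217 -1.82556575] 0.049115769031258666
pred edge [[641.46975886 656.50979935]
 [901.40917135 656.47361911]]
227 [334, 338, 341, 340, 331, 325, 313, 269, 212, 218, 274, 293, 295, 296, 292, 295, 297, 299, 298, 295, 272, 200, 168, 164, 161, 163, 164, 160, 163, 160, 159, 161, 158, 159, 157, 162, 159, 157, 160, 158, 156, 155, 155, 155, 154]
257 [325, 328, 330, 331, 323, 316, 296, 239, 195, 215, 266, 284, 288, 291, 287, 289, 288, 291, 291, 284, 266, 205, 160, 157, 149, 151, 154, 150, 150, 150, 149, 148, 148, 148, 150, 147, 144, 148, 147, 144, 144, 140, 143, 144, 143]
287 [327, 330, 331, 331, 327, 321, 300, 245, 201, 221, 273, 292, 293, 292, 296, 295, 294, 296, 295, 289, 270, 212, 165, 158, 157, 159, 159, 159, 158, 156, 154, 156, 155, 152, 152, 151, 149, 149, 149, 149, 147, 150, 145, 145, 144]
678 756 831 18
690 726 849 31
```

Same plate-to-tool relation as before (edge row 663 against a predicted 656). Inserting.

Emit:
play_rows(
  rows=[
    [0.3, [0, -0.06, 0], [0, 0, 0]],
    [0.3, [0, -0.06, -0.8], [0, 0, 0]],
    [0.3, [0, -0.06, -1.6], [0, 0, 0]],
    [0.3, [0, -0.06, -2.1], [0, 0, 0]],
    [0.3, [0, -0.06, -2.6], [0, 0, 0]],
    [0.3, [0, -0.06, -2.9], [0, 0, 0]],
    [0.3, [0, -0.06, -2.9], [0, 0, 0]],
  ],
)

```text
time: 17.15
position: [0.5579, -0.1206, 0.0757]
tool_rot: [[-0.001, 1.0, 0.022], [0.0, 0.022, -1.0], [-1.0, -0.001, -0.0]]
force: [-0.1, 0.4, -1.2]
width: 0.0491
```

Emit:
play_rows(
  rows=[
    [0.3, [0, 0, -0.6], [0, 0, 0]],
    [0.3, [0, 0, -1.1], [0, 0, 0]],
    [0.3, [0, 0, -1.5], [0, 0, 0]],
    [0.3, [0, 0, -1.5], [0, 0, 0]],
    [0.3, [0, 0, -1.5], [0, 0, 0]],
    [1, [0, 0, -1.5], [0, 0, 0]],
    [1, [0, 0, -1.5], [0, 0, 0]],
    [1, [0, 0, -1.5], [0, 0, 0]],
    [1, [0, 0, -1.5], [0, 0, 0]],
    [1, [0, 0, 2], [0, 0, 0]],
    [1, [0, 0, 7], [0, 0, 0]],
    [1, [0, 0, 12], [0, 0, 0]],
  ],
)

```text
time: 18.35
position: [0.5575, -0.1205, 0.1975]
tool_rot: [[-0.002, 1.0, 0.022], [0.0, 0.022, -1.0], [-1.0, -0.002, -0.0]]
force: [1.4, 0.1, -0.7]
width: 0.0852
```

Emit:
play_rows(
  rows=[
    [1, [0, 0, 2], [0, 0, 4]],
    [1, [0, 4, 2], [0, 0, 12]],
    [1, [0, 8, 2], [0, 0, 20]],
    [1, [0, 12, 2], [0, 0, 28]],
    [1, [0, 16, 2], [0, 0, 36]],
    [1, [0, 20, 2], [0, 0, 44]],
    [1, [0, 24, 2], [0, 0, 52]],
    [1, [0, 28, 2], [0, 0, 60]],
    [1, [0, 32, 1], [0, 0, 68]],
    [1, [-0.4, 36.4, 0.9], [0, 0, 76]],
    [1, [-0.4, 36.4, 0.9], [0, 0, 84]],
    [1, [-0.4, 36.4, 0.9], [0, 0, 88.7]],
  ],
)

```text
time: 19.55
position: [0.5536, 0.2449, 0.205]
tool_rot: [[-0.0, -0.008, 1.0], [-0.0, 1.0, 0.008], [-1.0, -0.0, -0.0]]
force: [-0.3, -0.6, 0.6]
width: 0.0853
```

Emit:
play_rows(
  rows=[
    [1, [0, 0, 0], [0, -8, 0]],
    [1, [0, 0, -2], [0, -16, 0]],
    [1, [0, 0, -5], [0, -20, 0]],
    [1, [0, 0, -7.9], [0, -20, 0]],
    [1, [0, 0, -7.9], [0, -20, 0]],
    [1, [0, 0, -7.9], [0, -20, 0]],
  ],
)

```text
time: 20.15
position: [0.5545, 0.2434, 0.1266]
tool_rot: [[0.341, 0.0, 0.94], [-0.001, 1.0, -0.0], [-0.94, -0.0, 0.341]]
force: [0.5, 0.3, 0.2]
width: 0.0854
```

```bash
python3 - <<'E'
from h import *
s=robot.get_state(); print(s["position"],s["time"],np.round(s["q"],1),np.round(s["tool_rot"],3)[:,0],s["force"])
w=cams.grab_frame("wrist")
f=w["frame"].astype(int).sum(2)
for y in(.242,.244):
  print(np.round(proj(w,[[.594-.0302,y+v,.0902] for v in(-.025,.025)])*1.5,1).tolist())
for r in range(205,240,3): 
  c=np.where(f[r,180:340]<170)[0]+180; print(r*1.5,(float(c.min()*1.5),float(c.max()*1.5),len(c)*1.5) if len(c) else None)
save(w,"w5.png")
E
```

```text
[0.5545264  0.24336845 0.12662705] 20.15 [ 26.   26.5 118.7 -27.7  18.8 -38.9] [ 0.341 -0.001 -0.94 ] [0.47190439 0.25955184 0.16368235]
[[315.8, 342.3], [452.6, 342.4]]
[[321.3, 342.3], [458.1, 342.4]]
307.5 (331.5, 438.0, 21.0)
312.0 (331.5, 439.5, 21.0)
316.5 (330.0, 441.0, 25.5)
321.0 (327.0, 442.5, 115.5)
325.5 (327.0, 444.0, 118.5)
330.0 (325.5, 444.0, 120.0)
334.5 (324.0, 445.5, 120.0)
339.0 (354.0, 448.5, 94.5)
343.5 None
348.0 None
352.5 None
357.0 None
```

Emit:
play_rows(
  rows=[
    [1, [0.8, 0, -2.2], [0, 0, 0]],
    [1, [1.6, 0, -4.4], [0, 0, 0]],
    [1, [2.4, 0, -6.6], [0, 0, 0]],
    [1, [2.4, 0, -6.6], [0, 0, 0]],
    [1, [2.4, 0, -6.6], [0, 0, 0]],
    [0.3, [2.4, 0, -6.6], [0, 0, 0]],
    [0.3, [2.4, 0, -6.6], [0, 0, 0]],
    [0.3, [2.4, 0, -6.6], [0, 0, 0]],
    [0.3, [2.4, 0, -6.6], [0, 0, 0]],
    [0.3, [2.4, 0, -6.6], [0, 0, 0]],
    [0.3, [2.4, 0, -6.6], [0, 0, 0]],
    [0.3, [2.4, 0, -6.6], [0, 0, 0]],
  ],
)

```text
time: 21.4
position: [0.5785, 0.2436, 0.0617]
tool_rot: [[0.344, 0.0, 0.939], [0.0, 1.0, -0.0], [-0.939, 0.001, 0.344]]
force: [-5.0, -1.0, 14.8]
width: 0.0493
```

Emit:
play_rows(
  rows=[
    [0.3, [-0.7, 0, 1.9], [0, 0, 0]],
    [0.3, [-1.4, 0, 3.8], [0, 0, 0]],
    [0.3, [-2.1, 0, 5.7], [0, 0, 0]],
    [0.3, [-2.8, 0, 7.6], [0, 0, 0]],
    [0.3, [-3.4, 0, 9.4], [0, 0, 0]],
    [0.3, [-3.4, 0, 11.4], [0, 8, 0]],
    [0.3, [-1.4, -2, 14], [0, 16, 0]],
    [0.3, [0, -6, 14.5], [0, 20, 0]],
    [0.3, [0, -6, 14.5], [0, 20, 0]],
    [0.3, [0, -6, 14.5], [0, 20, 0]],
  ],
)

```text
time: 22.4
position: [0.5793, 0.1819, 0.2056]
tool_rot: [[0.001, 0.004, 1.0], [0.0, 1.0, -0.004], [-1.0, 0.0, 0.001]]
force: [-0.1, 0.5, -2.0]
width: 0.0489
```

Emit:
play_rows(
  rows=[
    [0.3, [-1, -4, 0], [0, 0, -8]],
    [0.3, [-2.1, -8, 0], [0, 0, -16]],
    [0.3, [-2.1, -12, 0], [0, 0, -24]],
    [0.3, [-2.1, -16, 0], [0, 0, -32]],
    [0.3, [-2.1, -20, 0], [0, 0, -40]],
    [0.3, [-2.1, -24, 0], [0, 0, -48]],
    [0.3, [-2.1, -26.6, 0], [0, 0, -56]],
    [0.3, [-2.1, -26.6, 0], [0, 0, -64]],
    [0.3, [-2.1, -26.6, 0], [0, 0, -72]],
    [0.3, [-2.1, -26.6, -3], [0, 0, -80]],
    [0.3, [-2.1, -26.6, -5], [0, 0, -88.7]],
    [0.3, [-2.1, -26.6, -8], [0, 0, -88.7]],
  ],
)

```text
time: 23.6
position: [0.5569, -0.081, 0.1251]
tool_rot: [[0.002, 1.0, 0.018], [-0.001, 0.018, -1.0], [-1.0, 0.002, 0.001]]
force: [-0.1, -1.2, -1.4]
width: 0.0492
```

Emit:
play_rows(
  rows=[
    [0.3, [0, 0, -2], [0, 0, 0]],
    [0.3, [0, 0, -2], [0, 0, 0]],
    [0.3, [0, 0, -2], [0, 0, 0]],
    [0.3, [0, 0, -2], [0, 0, 0]],
  ],
)

```text
time: 24.0
position: [0.5577, -0.0821, 0.1065]
tool_rot: [[0.002, 1.0, 0.023], [-0.0, 0.023, -1.0], [-1.0, 0.002, 0.0]]
force: [0.0, 0.4, -1.3]
width: 0.0489
```

```bash
python3 ins.py 130
```

```text
[ 0.55765322 -0.08212687  0.10645506] 24.0 [0.002 1.    0.023] [ 0.03987101  0.36299331 -1.30334407] 0.04892045525863276
pred edge [[641.67386843 656.47235179]
 [901.62518491 656.44221778]]
227 [345, 342, 338, 338, 343, 342, 318, 235, 207, 243, 285, 299, 306, 303, 304, 304, 306, 305, 301, 294, 256, 197, 176, 173, 173, 174, 172, 171, 171, 172, 168, 169, 169, 170, 167, 167, 170, 167, 166, 168, 164, 164, 162, 163, 161]
257 [333, 334, 331, 334, 337, 335, 306, 223, 202, 253, 281, 289, 292, 293, 290, 292, 294, 294, 289, 288, 267, 195, 156, 156, 156, 154, 153, 156, 157, 155, 153, 152, 156, 151, 150, 151, 148, 147, 147, 147, 147, 147, 149, 145, 147]
287 [339, 336, 335, 336, 343, 340, 312, 228, 205, 252, 286, 296, 298, 297, 295, 297, 298, 301, 295, 293, 279, 225, 179, 164, 162, 164, 162, 161, 159, 161, 160, 156, 157, 156, 156, 155, 156, 154, 155, 150, 153, 153, 151, 149, 150]
678 813 816 1
690 792 816 6
```

Emit:
play_rows(
  rows=[
    [0.3, [0, -0.03, 0], [0, 0, 0]],
    [0.3, [0, -0.03, -0.8], [0, 0, 0]],
    [0.3, [0, -0.03, -1.6], [0, 0, 0]],
    [0.3, [0, -0.03, -2.1], [0, 0, 0]],
    [0.3, [0, -0.03, -2.6], [0, 0, 0]],
    [0.3, [0, -0.03, -2.9], [0, 0, 0]],
    [0.3, [0, -0.03, -2.9], [0, 0, 0]],
  ],
)

```text
time: 24.75
position: [0.5569, -0.0829, 0.0757]
tool_rot: [[-0.001, 1.0, 0.022], [0.0, 0.022, -1.0], [-1.0, -0.001, -0.0]]
force: [-0.0, -0.2, -0.7]
width: 0.0493
```

Emit:
play_rows(
  rows=[
    [0.3, [0, 0, -0.6], [0, 0, 0]],
    [0.3, [0, 0, -1.1], [0, 0, 0]],
    [0.3, [0, 0, -1.5], [0, 0, 0]],
    [0.3, [0, 0, -1.5], [0, 0, 0]],
    [0.3, [0, 0, -1.5], [0, 0, 0]],
    [1, [0, 0, -1.5], [0, 0, 0]],
    [1, [0, 0, -1.5], [0, 0, 0]],
    [1, [0, 0, -1.5], [0, 0, 0]],
    [1, [0, 0, -1.5], [0, 0, 0]],
    [1, [0, 0, 2], [0, 0, 0]],
    [1, [0, 0, 7], [0, 0, 0]],
    [1, [0, 0, 12], [0, 0, 0]],
  ],
)

```text
time: 25.95
position: [0.5565, -0.0828, 0.1975]
tool_rot: [[-0.002, 1.0, 0.022], [0.0, 0.022, -1.0], [-1.0, -0.002, -0.0]]
force: [1.6, 0.5, -0.3]
width: 0.0854
```

Emit:
play_rows(
  rows=[
    [1, [0, -5, 5], [0, 0, 0]],
    [1, [0, -10, 5], [0, 0, 0]],
    [1, [0, -13, 5], [0, 0, 0]],
    [1, [0, -13, 5], [0, 0, 0]],
    [1, [0, -13, 5], [0, 0, 0]],
    [1, [0, -13, 5], [0, 0, 0]],
  ],
)

```text
time: 26.55
position: [0.5568, -0.2122, 0.246]
tool_rot: [[-0.001, 1.0, 0.022], [0.001, 0.022, -1.0], [-1.0, -0.001, -0.001]]
force: [-0.1, 0.2, -0.2]
width: 0.0858
```

```bash
python3 - <<'E'
from h import *
import pickle
s=robot.get_state(); print(s["position"],s["time"],s["force"])
w=cams.grab_frame("wrist");t=cams.grab_frame("top");c=cams.grab_frame("scene");pickle.dump((w,t,c),open("w6.pkl","wb"))
print([(np.round(d["centre"],3).tolist(),round(d["conf"],2)) for d in cams.boxes_of(c,"plate0")])
st=proj(w,[[.5635,-.3288,.05]])[0]; print(st)
x,y=int(st[0]),int(st[1]); x0=max(x-38,0);y0=max(min(y-50,384-75),0)
A=cv2.resize(w["frame"][y0:y0+75,x0:x0+75],(450,450),interpolation=cv2.INTER_CUBIC)
B=cv2.resize(t["frame"][145:220,175:250],(340,340),interpolation=cv2.INTER_CUBIC)
C=np.zeros((450,340,3),np.uint8);C[:340]=B
print(x0,y0)
cv2.imwrite("pics/st.png",np.hstack([A,C]))
E
```

```text
[ 0.55683828 -0.21218431  0.2459565 ] 26.55 [-0.088622    0.18603643 -0.17827891]
[([0.458, 0.354, 0.001], 0.74), ([0.562, -0.151, 0.066], 0.73), ([0.563, -0.118, 0.071], 0.63), ([0.56, -0.082, 0.069], 0.62)]
[260.33892629 272.8031996 ]
222 222
```

View pics/st.png

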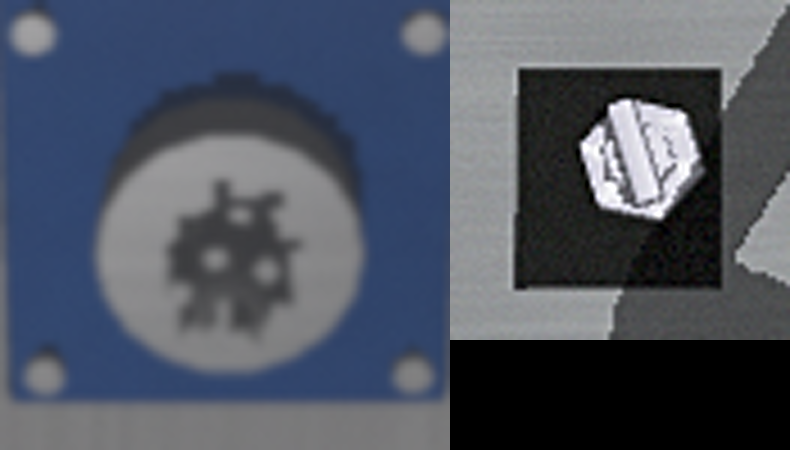

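The stem is too coarse to read from here, so I'll look from closer.

Emit:
play_rows(
  rows=[
    [1, [0.6, -5, -2], [0, 0, 0]],
    [1, [0.6, -10, -5], [0, 0, 0]],
    [1, [0.6, -12.7, -9], [0, 0, 0]],
    [1, [0.6, -12.7, -13], [0, 0, 0]],
    [1, [0.6, -12.7, -13], [0, 0, 0]],
    [1, [0.6, -12.7, -13], [0, 0, 0]],
    [1, [0.6, -12.7, -13], [0, 0, 0]],
  ],
)

```text
time: 27.45
position: [0.5645, -0.3397, 0.1186]
tool_rot: [[0.002, 1.0, 0.023], [-0.001, 0.023, -1.0], [-1.0, 0.002, 0.001]]
force: [-0.1, 0.5, -0.0]
width: 0.0856
```

```bash
python3 - <<'E'
from h import *
import pickle
s=robot.get_state(); print(s["position"],s["time"],s["force"])
w=cams.grab_frame("wrist");pickle.dump(w,open("w7.pkl","wb"))
q=np.load("dryer.npy");c,s_=np.cos(q[2]),np.sin(q[2]);S=np.array([q[0]+.115*s_,q[1]-.115*c,0]);print(S)
u=proj(w,[S+[0,0,.030],S+[0,0,.048],S+[0,0,.054]]);print(u)
x,y=u[1].astype(int)
f=w["frame"][y-60:y+60,x-60:x+60]; f=cv2.resize(f,None,fx=5,fy=5,interpolation=cv2.INTER_CUBIC)
f=cv2.normalize(f,None,0,255,cv2.NORM_MINMAX)
k=lambda P:np.round((proj(w,P)-[x-60,y-60])*5).astype(int)
th=np.linspace(0,2*np.pi,60)
for r,z,col in((.026,.030,(0,255,0)),(.0045,.054,(0,0,255)),(.0115,.048,(255,255,0))):
  cv2.polylines(f,[k(S+np.c_[r*np.cos(th),r*np.sin(th),0*th+z])],True,col,1)
print(x-60,y-60)
cv2.imwrite("pics/st2.png",f)
E
```

```text
[ 0.56448827 -0.33965026  0.11858984] 27.45 [-0.09192288  0.52148032 -0.02960557]
[ 0.56349534 -0.3287701   0.        ]
[[255.60280464 186.8103733 ]
 [255.64989429 194.46388763]
 [255.6673304  197.29625519]]
195 134
```

View pics/st2.png

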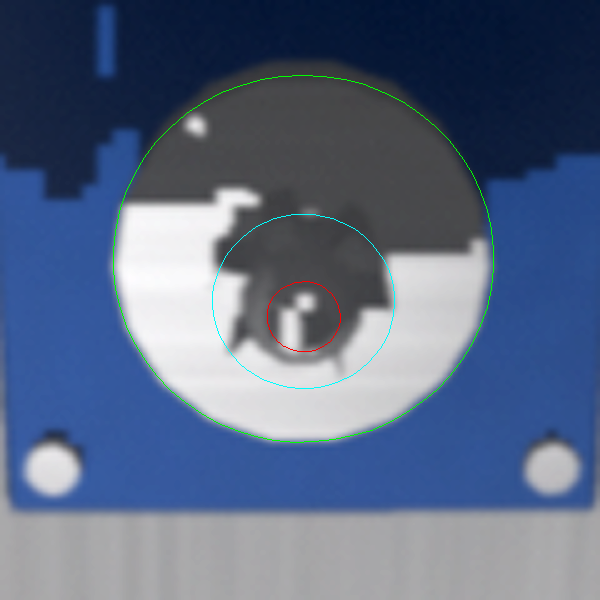

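The view shows the boss circle well aligned, so the stem axis estimate is good. The gripper's shadow half covers the teeth, though. I'll shift out of the light and look again.

Emit:
play_rows(
  rows=[
    [1, [0, 4, -1], [0, 0, 0]],
    [1, [0, 4, -2], [0, 0, 0]],
    [1, [0, 4, -2], [0, 0, 0]],
    [1, [0, 4, -2], [0, 0, 0]],
    [1, [0, 4, -2], [0, 0, 0]],
  ],
)

```text
time: 28.0
position: [0.5639, -0.3007, 0.0975]
tool_rot: [[0.002, 1.0, 0.022], [-0.001, 0.022, -1.0], [-1.0, 0.002, 0.001]]
force: [0.8, -0.9, 0.0]
width: 0.0854
```

```bash
cat > st.py <<'E'
from h import *
import pickle
s=robot.get_state(); print(s["position"],s["time"],s["force"])
w=cams.grab_frame("wrist");pickle.dump(w,open("w8.pkl","wb"))
S=np.array([.5635,-.3288,0])
def warp(z,h=.03,n=400): # rectified plane: right=+x, up=+y
  g=np.linspace(-h,h,n); X,Y=np.meshgrid(g,-g)
  uv=proj(w,np.c_[X.ravel()+S[0],Y.ravel()+S[1],np.full(X.size,z)]).astype(np.float32)
  m=cv2.remap(w["frame"],uv[:,0].reshape(n,n),uv[:,1].reshape(n,n),cv2.INTER_CUBIC)
  m=cv2.cvtColor(m,cv2.COLOR_BGR2GRAY); return m
m=warp(.048); e=(np.clip(m/255.,0,1)**.5*255).astype(np.uint8)
e2=cv2.createCLAHE(4,(4,4)).apply(m)
o=np.hstack([cv2.cvtColor(k,cv2.COLOR_GRAY2BGR) for k in(e,e2)])
for cx in(200,600): cv2.circle(o,(cx,200),int(.0115/.06*400),(0,255,255),1)
cv2.imwrite("pics/st3.png",o)
E
python3 st.py
```

```text
[ 0.56385072 -0.30074066  0.09745856] 28.0 [ 0.78948219 -0.91062427  0.02525762]
```

View pics/st3.png

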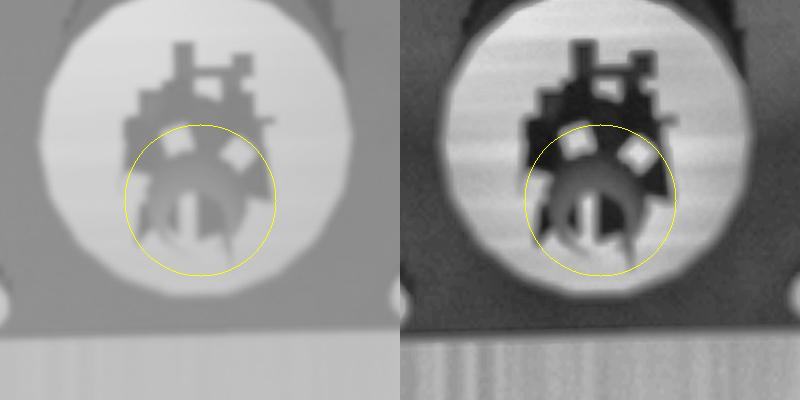

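The rectified view at tooth-top height shows two lit tooth tops at (178,140) and (238,152). These lie at 110° and 52° from world +x, at the expected 9–10 mm radius. The teeth are therefore at −9.2° mod 60, which means the stem is at about 0.18 rad and fits the 0–0.3 start range. Next I'll look at the handle from close.

Emit:
play_rows(
  rows=[
    [1, [0, 0, 5], [0, 0, 8]],
    [1, [0, 0, 10], [0, 0, 16]],
    [1, [0, 4, 14], [0, 0, 24]],
    [1, [0, 8, 15], [0, 0, 32]],
    [1, [0, 12, 15], [0, 0, 40]],
    [1, [0, 16, 15], [0, 0, 48]],
    [1, [0, 20, 15], [0, 0, 56]],
    [1, [0, 24, 15], [0, 0, 64]],
    [1, [0, 28, 14], [0, 0, 72]],
    [1, [0, 32, 12], [0, 0, 80]],
    [1, [0, 36, 10], [0, 0, 88]],
    [1, [-0.3, 39.5, 7], [0, 0, 96]],
  ],
)

```text
time: 29.25
position: [0.5616, 0.0967, 0.1672]
tool_rot: [[0.004, -0.132, 0.991], [0.0, 0.991, 0.132], [-1.0, -0.0, 0.004]]
force: [0.1, -0.3, -0.4]
width: 0.0856
```

Emit:
play_rows(
  rows=[
    [1, [0, 0, -1.6], [0, 0, 4.7]],
    [1, [0, 0, -1.6], [0, 0, 4.7]],
    [1, [0, 0, -1.6], [0, 0, 4.7]],
    [1, [0, 0, -1.6], [0, 0, 4.7]],
  ],
)

```text
time: 29.65
position: [0.5611, 0.0943, 0.1516]
tool_rot: [[0.002, -0.204, 0.979], [0.0, 0.979, 0.204], [-1.0, -0.0, 0.002]]
force: [0.1, 0.0, 0.5]
width: 0.0856
```

```bash
python3 - <<'E'
from h import *
import pickle
s=robot.get_state(); print(s["position"],s["time"],np.round(s["tool_rot"],3),np.round(s["q"],1))
w=cams.grab_frame("wrist");pickle.dump(w,open("w9.pkl","wb"))
C=np.array([.562,.095])
def warp(z,h=.05,n=400):
  g=np.linspace(-h,h,n); X,Y=np.meshgrid(g,-g)
  uv=proj(w,np.c_[X.ravel()+C[0],Y.ravel()+C[1],np.full(X.size,z)]).astype(np.float32)
  return cv2.remap(w["frame"],uv[:,0].reshape(n,n),uv[:,1].reshape(n,n),cv2.INTER_CUBIC)
o=np.hstack([warp(.057),warp(.009)])
cv2.imwrite("pics/hd.png",o)
E
```

```text
[0.56113026 0.09429722 0.15156378] 29.65 [[ 0.002 -0.204  0.979]
 [ 0.     0.979  0.204]
 [-1.    -0.     0.002]] [  6.5  27.1 107.2  -0.   45.6 -95.3]
```

View pics/hd.png

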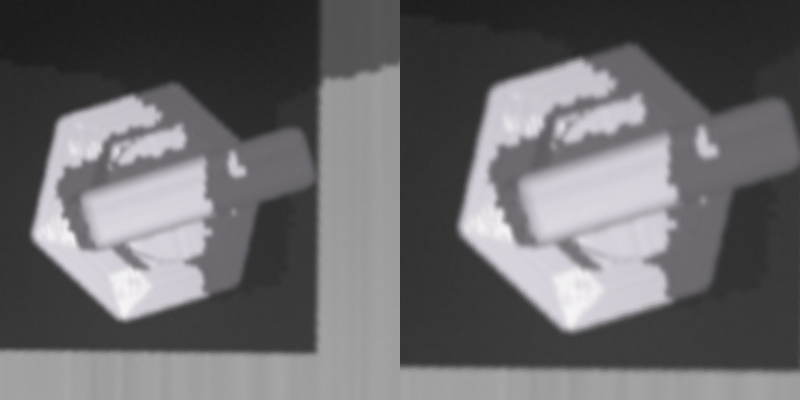

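The bar's centre is at (0.562, 0.0984), with yaw about 17° from the bar edges (16.3–17.1°) and the hexagon (17.9°). Gripping it high on the bar, clear of the hub.

Emit:
play_rows(
  grip_force=60,
  rows=[
    [1, [0.2, 0.3, -3], [0, 0, 5]],
    [1, [0.2, 0.3, -7], [0, 0, 5]],
    [1, [0.2, 0.3, -9.5], [0, 0, 5]],
    [1, [0.2, 0.3, -10.4], [0, 0, 5]],
    [1, [0.2, 0.3, -10.4], [0, 0, 5]],
    [0, [0.2, 0.3, -10.4], [0, 0, 5]],
    [0, [0.2, 0.3, -10.4], [0, 0, 5]],
    [0, [0.2, 0.3, -10.4], [0, 0, 5]],
    [0, [0.2, 0.3, -10.4], [0, 0, 5]],
    [0, [0.2, 0.3, -10.4], [0, 0, 5]],
    [0, [0.2, 0.3, -10.4], [0, 0, 5]],
    [0, [0.2, 0.3, -10.4], [0, 0, 5]],
  ],
)

```text
time: 30.9
position: [0.5624, 0.0981, 0.0469]
tool_rot: [[0.001, -0.292, 0.956], [0.0, 0.956, 0.292], [-1.0, -0.0, 0.001]]
force: [-1.8, -0.5, 7.8]
width: 0.0144
```

Emit:
play_rows(
  rows=[
    [0, [0, 0, 0], [0, 0, 0]],
    [0, [0, 0, 0], [0, 0, 0]],
    [0, [0, 0, 0], [0, 0, 0]],
  ],
)

```text
time: 31.2
position: [0.5624, 0.0981, 0.0468]
tool_rot: [[0.001, -0.292, 0.956], [0.0, 0.956, 0.292], [-1.0, -0.0, 0.001]]
force: [-1.3, 0.3, 8.8]
width: 0.0149
```

Emit:
play_rows(
  rows=[
    [0, [0, 0, 4], [0, 0, 0]],
    [0, [0, 0, 9], [0, 0, 0]],
    [0, [0, 0, 14], [0, 0, 0]],
    [0, [0, -4, 15], [0, 0, -6]],
    [0, [0, -9, 15], [0, 0, -12]],
    [0, [0, -14, 15], [0, 0, -18]],
    [0, [0, -19, 15], [0, 0, -24]],
    [0, [0.1, -24, 15], [0, 0, -26.2]],
    [0, [0.1, -29, 15], [0, 0, -26.2]],
    [0, [0.1, -34, 15], [0, 0, -26.2]],
    [0, [0.1, -39, 15], [0, 0, -26.2]],
    [0, [0.15, -42.7, 14], [0, 0, -26.2]],
  ],
)

```text
time: 32.4
position: [0.5638, -0.3324, 0.1873]
tool_rot: [[0.002, 0.161, 0.987], [-0.002, 0.987, -0.161], [-1.0, -0.001, 0.002]]
force: [0.8, 0.3, -1.7]
width: 0.0145
```

Emit:
play_rows(
  rows=[
    [0, [0, 0, -3], [0, 0, 0]],
    [0, [0, 0, -6], [0, 0, 0]],
    [0, [0, 0, -7], [0, 0, 0]],
    [0, [0, 0, -7], [0, 0, 0]],
    [0, [0, 0, -7], [0, 0, 0]],
    [0, [0, 0, -7], [0, 0, 0]],
  ],
)

```text
time: 33.0
position: [0.5646, -0.3292, 0.1179]
tool_rot: [[0.002, 0.16, 0.987], [-0.001, 0.987, -0.16], [-1.0, -0.001, 0.002]]
force: [-0.5, -0.3, -0.5]
width: 0.0145
```

```bash
python3 - <<'E'
from h import *
import pickle
s=robot.get_state(); print(s["position"],s["time"],np.round(s["tool_rot"],3),np.round(s["q"],1),s["force"],s["width"])
w=cams.grab_frame("wrist");c=cams.grab_frame("scene")
A=cv2.resize(w["frame"],(450,338)); u=proj(c,[[.5635,-.3288,.06]])[0].astype(int);print(u)
B=cv2.resize(c["frame"][u[1]-45:u[1]+45,max(u[0]-45,0):u[0]+45],(338,338),interpolation=cv2.INTER_CUBIC)
cv2.imwrite("pics/fit.png",np.hstack([A,B]))
E
```

```text
[ 0.56459831 -0.32919044  0.11794283] 33.0 [[ 0.002  0.16   0.987]
 [-0.001  0.987 -0.16 ]
 [-1.    -0.001  0.002]] [ -32.9   35.3   97.    -0.    47.6 -113.7] [-0.49550535 -0.33821505 -0.53071505] 0.014522219705212445
[ 95 186]
```

View pics/fit.png

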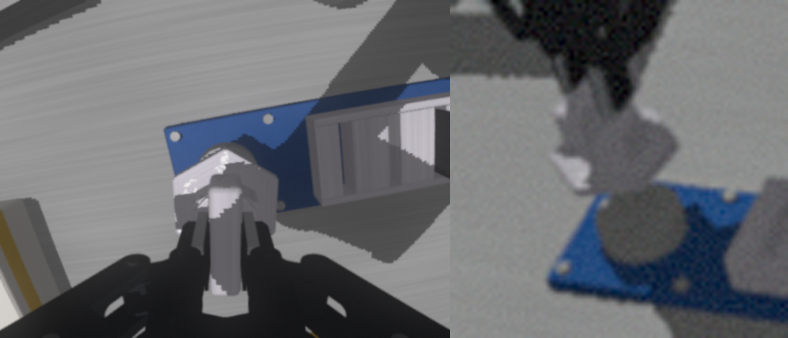

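The handle is over the stem within about 1 mm. Lowering in steps while watching the force.

Emit:
play_rows(
  rows=[
    [0, [-0.1, 0.03, -0.8], [0, 0, 0]],
    [0, [-0.1, 0.03, -1.6], [0, 0, 0]],
    [0, [-0.1, 0.03, -2.0], [0, 0, 0]],
    [0, [-0.1, 0.03, -2.4], [0, 0, 0]],
    [0, [-0.1, 0.03, -2.4], [0, 0, 0]],
  ],
)

```text
time: 33.6
position: [0.5623, -0.3284, 0.0915]
tool_rot: [[-0.001, 0.16, 0.987], [0.001, 0.987, -0.16], [-1.0, 0.0, -0.001]]
force: [0.1, -0.7, -0.8]
width: 0.0144
```

Emit:
play_rows(
  rows=[
    [0, [0, 0, -0.2], [0, 0, 0]],
    [0, [0, 0, -0.4], [0, 0, 0]],
    [0, [0, 0, -0.6], [0, 0, 0]],
    [0, [0, 0, -0.6], [0, 0, 0]],
  ],
)

```text
time: 34.0
position: [0.5625, -0.3285, 0.0861]
tool_rot: [[-0.0, 0.16, 0.987], [0.0, 0.987, -0.16], [-1.0, 0.0, -0.0]]
force: [0.8, 0.5, -1.3]
width: 0.0147
```

It's 6 mm past the tooth tops with no force, so it has meshed. Seating.

Emit:
play_rows(
  rows=[
    [0, [0.05, 0, -0.4], [0, 0, 0]],
    [0, [0.05, 0, -0.8], [0, 0, 0]],
    [0, [0.05, 0, -1.1], [0, 0, 0]],
    [0, [0.05, 0, -1.25], [0, 0, 0]],
    [0, [0.05, 0, -1.25], [0, 0, 0]],
    [0, [0.05, 0, -1.25], [0, 0, 0]],
    [0, [0.05, 0, -1.25], [0, 0, 0]],
  ],
)

```text
time: 34.7
position: [0.563, -0.3285, 0.0739]
tool_rot: [[-0.0, 0.16, 0.987], [0.0, 0.987, -0.16], [-1.0, 0.0, -0.0]]
force: [-1.6, 2.4, 5.7]
width: 0.0149
```

Home, with a light contact of 5.7 N. Turning clockwise.

Emit:
play_rows(
  rows=[
    [0, [0, 0, -0.03], [0, 0, -5]],
    [0, [0, 0, -0.03], [0, 0, -10]],
    [0, [0, 0, -0.03], [0, 0, -15]],
    [0, [0, 0, -0.03], [0, 0, -20]],
    [0, [0, 0, -0.03], [0, 0, -25]],
    [0, [0, 0, -0.03], [0, 0, -30]],
    [0, [0, 0, -0.03], [0, 0, -35]],
    [0, [0, 0, -0.03], [0, 0, -40]],
    [0, [0, 0, -0.03], [0, 0, -45]],
    [0, [0, 0, -0.03], [0, 0, -50]],
    [0, [0, 0, -0.03], [0, 0, -54]],
    [0, [0, 0, -0.03], [0, 0, -54]],
  ],
)

```text
time: 35.9
position: [0.5632, -0.328, 0.0739]
tool_rot: [[-0.0, 0.894, 0.448], [0.001, 0.448, -0.894], [-1.0, 0.0, -0.001]]
force: [-1.8, 6.6, 10.6]
width: 0.0147
```

```bash
python3 - <<'E'
from h import *
s=robot.get_state(); R=np.array(s["tool_rot"]);print(s["position"],np.degrees(np.arctan2(R[1,1],R[0,1])),np.round(s["q"],1),s["force"],s["wrist_torque"],s["width"])
E
```

```text
[ 0.56322514 -0.32804603  0.07392301] 26.626886986918556 [-32.9  38.5  98.5   0.   43.1 -59.6] [-1.84970385  6.63184208 10.56189805] [1.1634709  0.46653108 0.01860286] 0.014744108294652072
```

Emit:
play_rows(
  rows=[
    [0, [0, -0.05, 0], [0, 0, -2]],
    [0, [0, -0.05, 0], [0, 0, -4]],
    [0, [0, -0.05, 0], [0, 0, -6]],
    [0, [0, -0.05, 0], [0, 0, -6]],
    [0, [0, -0.05, 0], [0, 0, -6]],
  ],
)

```text
time: 36.4
position: [0.5634, -0.3285, 0.0739]
tool_rot: [[0.0, 0.935, 0.355], [0.001, 0.355, -0.935], [-1.0, 0.0, -0.0]]
force: [-0.8, 8.1, 9.9]
width: 0.0146
```

```bash
python3 - <<'E'
from h import *
s=robot.get_state(); R=np.array(s["tool_rot"]);print(s["position"],np.degrees(np.arctan2(R[1,1],R[0,1])),np.round(s["q"],1),s["force"],s["wrist_torque"],s["width"])
E
```

```text
[ 0.56341389 -0.32854456  0.07391592] 20.7748685788668 [-32.9  38.5  98.5   0.1  43.1 -53.7] [-0.78135294  8.09251735  9.86547636] [1.31032519 0.11475084 0.02901238] 0.01462740025359313
```

The spline has ±9° of play, so I'll keep turning until the stop shows in the torque.

Emit:
play_rows(
  rows=[
    [0, [0, 0, 0], [0, 0, -2]],
    [0, [0, 0, 0], [0, 0, -4]],
    [0, [0, 0, 0], [0, 0, -6]],
    [0, [0, 0, 0], [0, 0, -6]],
  ],
)

```text
time: 36.8
position: [0.5633, -0.3279, 0.0739]
tool_rot: [[-0.0, 0.967, 0.254], [0.001, 0.254, -0.967], [-1.0, 0.0, -0.001]]
force: [0.3, 11.6, 12.6]
width: 0.0148
```

```bash
cat > q.py <<'E'
from h import *
s=robot.get_state(); R=np.array(s["tool_rot"]);print(s["position"],np.degrees(np.arctan2(R[1,1],R[0,1])),np.round(s["q"],1),s["force"],s["wrist_torque"],s["width"])
E
python3 q.py
```

```text
[ 0.56332275 -0.32793279  0.07393946] 14.717699815878214 [-32.9  38.5  98.5   0.1  43.1 -47.7] [ 0.31194636 11.55909846 12.55635189] [2.15962615 0.08288713 0.24936021] 0.014774988046093148
```

Emit:
play_rows(
  rows=[
    [0, [0, 0, 0], [0, 0, -2]],
    [0, [0, 0, 0], [0, 0, -3]],
    [0, [0, 0, 0], [0, 0, -3]],
  ],
)

```text
time: 37.1
position: [0.5633, -0.3276, 0.074]
tool_rot: [[-0.0, 0.979, 0.204], [0.002, 0.204, -0.979], [-1.0, 0.0, -0.002]]
force: [-0.4, 14.6, 13.0]
width: 0.0144
```

```bash
python3 q.py
```

```text
[ 0.56331184 -0.32759561  0.07397878] 11.766268860949673 [-32.9  38.5  98.5   0.1  43.1 -44.7] [-0.39995493 14.59634742 13.00644047] [ 2.57942637 -0.03316959  0.47881446] 0.01440644511603089
```

The torque rises steeply (0.03 → 0.25 → 0.48 N m) after 69° of turning. That is the stop: the handle is at −78°, and shut is −67.5° with about 9° of play. I'll back off within the play to unload, then lift off.

Emit:
play_rows(
  rows=[
    [0, [0, 0, 0], [0, 0, 0]],
    [0, [0, 0, 0], [0, 0, 5]],
    [0, [0, 0, 0], [0, 0, 9]],
    [0, [0, 0, 0.2], [0, 0, 9]],
    [0, [0, 0, 0.5], [0, 0, 9]],
  ],
)

```text
time: 37.6
position: [0.5629, -0.3286, 0.0781]
tool_rot: [[-0.001, 0.936, 0.353], [0.001, 0.353, -0.936], [-1.0, -0.0, -0.001]]
force: [1.4, 5.2, -4.6]
width: 0.0146
```

```bash
python3 q.py
```

```text
[ 0.56285172 -0.32858436  0.07805548] 20.68195725253453 [-33.   38.2  98.3   0.   43.6 -53.7] [ 1.42885275  5.20386395 -4.59475945] [ 0.97173441 -0.07951365  0.02582943] 0.014560988455516123
```

Emit:
play_rows(
  rows=[
    [0, [0, 0, 0.6], [0, 0, 0]],
    [0, [0, 0, 1.2], [0, 0, 0]],
    [0, [0, 0, 1.8], [0, 0, 0]],
    [0, [0, 0, 2.4], [0, 0, 0]],
    [0, [0, 0, 4], [0, 0, 0]],
    [0, [0, 0, 8], [0, 0, 0]],
    [0, [0, 0, 12], [0, 0, 0]],
    [0, [0, 0, 12], [0, 0, 0]],
  ],
)

```text
time: 38.4
position: [0.5658, -0.331, 0.2054]
tool_rot: [[0.008, 0.935, 0.355], [-0.005, 0.355, -0.935], [-1.0, 0.005, 0.008]]
force: [0.2, -0.6, -1.4]
width: 0.0144
```

```bash
python3 q.py; python3 - <<'E'
from h import *
w=cams.grab_frame("top");c=cams.grab_frame("scene")
for p in(w,c): print([(np.round(d["centre"],3).tolist(),round(d["conf"],2)) for t in("handle","mat","stem_seat") for d in cams.boxes_of(p,t)])
E
```

```text
[ 0.56583328 -0.33099112  0.20540609] 20.777014710085428 [-33.   29.6  93.1  -0.   56.8 -53.7] [ 0.1855632  -0.57917247 -1.35774441] [ 0.02965332 -0.001554   -0.01547404] 0.014444052632264434
[([0.564, -0.32, 0.164], 0.82), ([0.552, 0.115, 0.002], 0.98), ([0.561, -0.322, 0.045], 0.6), ([0.56, -0.319, 0.165], 0.32), ([0.561, -0.323, 0.048], 0.63)]
[([0.566, -0.118, 0.07], 0.67), ([0.578, -0.319, 0.174], 0.56), ([0.558, 0.112, 0.002], 0.58), ([0.57, -0.324, 0.044], 0.6)]
```

The handle is off. Carrying it back to the mat centre (0.553, 0.111).

Emit:
play_rows(
  rows=[
    [0, [0, 4, 0], [0, 0, 0]],
    [0, [0, 8, 0], [0, 0, 0]],
    [0, [0, 12, 0], [0, 0, 0]],
    [0, [0, 16, 0], [0, 0, 0]],
    [0, [0, 20, 0], [0, 0, 0]],
    [0, [0, 24, 0], [0, 0, 0]],
    [0, [0, 28, 0], [0, 0, 0]],
    [0, [-0.5, 32, 0], [0, 0, 0]],
    [0, [-1, 36, 0], [0, 0, 0]],
    [0, [-1, 40, -1], [0, 0, 0]],
    [0, [-1, 44, -4], [0, 0, 0]],
    [0, [-1, 44, -8], [0, 0, 0]],
  ],
)

```text
time: 40.0
position: [0.5542, 0.1152, 0.1187]
tool_rot: [[0.004, 0.934, 0.358], [0.001, 0.358, -0.934], [-1.0, 0.004, 0.0]]
force: [1.0, -0.5, -3.0]
width: 0.0148
```

Emit:
play_rows(
  rows=[
    [0, [0, 0, -3], [0, 0, 0]],
    [0, [0, 0, -5.5], [0, 0, 0]],
    [0, [0, 0, -6.5], [0, 0, 0]],
    [0, [0, 0, -6.9], [0, 0, 0]],
    [0, [0, 0, -6.9], [0, 0, 0]],
    [0, [0, 0, -6.9], [0, 0, 0]],
  ],
)

```text
time: 40.6
position: [0.5539, 0.1109, 0.0505]
tool_rot: [[0.001, 0.935, 0.355], [0.0, 0.355, -0.935], [-1.0, 0.001, 0.0]]
force: [0.1, -0.1, -1.4]
width: 0.0145
```

```bash
python3 q.py
```

```text
[0.55389726 0.11085029 0.05053251] 20.770051994981912 [  8.2  35.5 111.2  -0.   33.2 -12.5] [ 0.11408501 -0.08437544 -1.36756907] [-0.00826191 -0.0172908  -0.04476449] 0.01446790694907873
```

Emit:
play_rows(
  rows=[
    [0, [0, 0, -0.2], [0, 0, 0]],
    [0, [0, 0, -0.35], [0, 0, 0]],
    [0, [0, 0, -0.35], [0, 0, 0]],
    [0, [0, 0, -0.35], [0, 0, 0]],
    [0.4, [0, 0, -0.35], [0, 0, 0]],
    [0.7, [0, 0, -0.35], [0, 0, 0]],
    [1, [0, 0, -0.35], [0, 0, 0]],
    [1, [0, 0, -0.35], [0, 0, 0]],
    [1, [0, 0, 3], [0, 0, 0]],
    [1, [0, 0, 8], [0, 0, 0]],
    [1, [0, 0, 13], [0, 0, 0]],
    [1, [0, 0, 16], [0, 0, 0]],
  ],
)

```text
time: 41.8
position: [0.554, 0.111, 0.2131]
tool_rot: [[0.003, 0.935, 0.355], [0.0, 0.355, -0.935], [-1.0, 0.003, 0.001]]
force: [0.4, 0.5, 0.2]
width: 0.0855
```

Emit:
play_rows(
  rows=[
    [1, [1, -5, 0], [0, 0, -7]],
    [1, [1, -10, 0], [0, 0, -15]],
    [1, [1, -15, 0], [0, 0, -19.5]],
    [1, [1, -20, 0], [0, 0, -19.5]],
    [1, [1, -25, 0], [0, 0, -19.5]],
    [1, [1, -30, 0], [0, 0, -19.5]],
    [1, [1, -35, 0], [0, 0, -19.5]],
    [1, [1, -40, -2], [0, 0, -19.5]],
    [1, [1, -41, -6], [0, 0, -19.5]],
    [1, [1, -41, -10.5], [0, 0, -19.5]],
    [1, [1, -41, -10.5], [0, 0, -19.5]],
    [1, [1, -41, -10.5], [0, 0, -19.5]],
  ],
)

```text
time: 43.0
position: [0.5629, -0.2988, 0.1047]
tool_rot: [[-0.002, 1.0, 0.022], [0.001, 0.022, -1.0], [-1.0, -0.002, -0.001]]
force: [-0.3, -0.2, 0.7]
width: 0.0852
```

```bash
python3 st.py; python3 - <<'E'
from h import *
c=cams.grab_frame("scene")
A=cv2.imread("pics/st3.png")[:,:400]
B=cv2.resize(c["frame"][170:270,70:345],(800,290),interpolation=cv2.INTER_CUBIC)
A=cv2.resize(A,(300,300)); D=np.zeros((300,800,3),np.uint8); D[:,:300]=A
cv2.imwrite("pics/fin.png",np.vstack([D,B]))
E
```

```text
[ 0.56287229 -0.29875949  0.1046835 ] 43.0 [-0.32984824 -0.17864043  0.68568315]
```

View pics/fin.png

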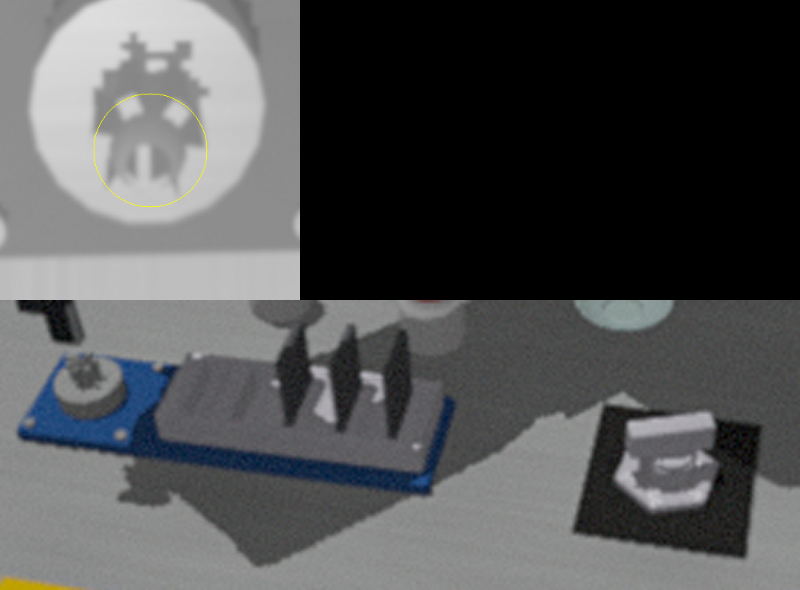

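All three plates stand upright in slots 1–3, the handle stands on the mat, and the tooth tops have moved by −55° mod 60. I'll refine the stem angle numerically and check that the plates are seated.

```bash
python3 - <<'E'
from h import *
import pickle
w=pickle.load(open("w8.pkl","rb")); S=np.array([.5635,-.3288,0]); n=400;h=.03
g=np.linspace(-h,h,n); X,Y=np.meshgrid(g,-g)
uv=proj(w,np.c_[X.ravel()+S[0],Y.ravel()+S[1],np.full(X.size,.048)]).astype(np.float32)
m=cv2.cvtColor(cv2.remap(w["frame"],uv[:,0].reshape(n,n),uv[:,1].reshape(n,n),cv2.INTER_CUBIC),cv2.COLOR_BGR2GRAY)
for nm,im in(("new",m),("old",None)):
  if im is None:
    e=cv2.imread("pics/st3.png",0)
    continue
  r=np.hypot(X,Y);
  for lo,hi in((85,140),(30,85)):
    a=np.degrees(np.arctan2(Y,X)); k=(r>.0075)&(r<.0115)&(a>lo)&(a<hi); t=(im[k].max()*.5+im[k].min()*.5); q=k&(im>t)
    print(lo,np.degrees(np.arctan2(Y[q].mean(),X[q].mean())),np.hypot(X[q].mean(),Y[q].mean()),q.sum())
c=cams.grab_frame("scene");t=cams.grab_frame("top")
# top edges expected of seated plates vs seen: project & compare darkness along vertical at plate top in scene
for p,nm in((c,"scene"),(t,"top")):
  print(nm,[(np.round(d["centre"],3).tolist(),round(d["conf"],2)) for x in("plate0","handle","mat") for d in cams.boxes_of(p,x)])
q=np.load("dryer.npy");cc,ss=np.cos(q[2]),np.sin(q[2])
for y in(.130,.092,.054):
  b=np.array([q[0]-ss*y,q[1]+cc*y,0])
  zs=np.arange(.07,.112,.002); px=proj(c,[b+[0,0,z] for z in zs]); 
  print(y,[int(c["frame"][int(round(v)),int(round(u))].sum()) for u,v in px])
E
```

```text
85 115.2401986338101 0.009530060989324409 689
30 53.85496224701673 0.009249954173928689 660
scene [([0.338, 0.234, 0.001], 0.92), ([0.582, -0.201, 0.025], 0.74), ([0.459, 0.353, 0.002], 0.73), ([0.565, -0.082, 0.069], 0.71), ([0.561, -0.117, 0.071], 0.57), ([0.563, -0.154, 0.066], 0.54), ([0.565, 0.114, 0.025], 0.67), ([0.574, 0.119, 0.002], 0.88), ([0.57, 0.111, 0.024], 0.34)]
top [([0.451, 0.354, 0.0], 0.93), ([0.555, -0.156, 0.08], 0.69), ([0.556, -0.081, 0.094], 0.64), ([0.554, 0.104, 0.007], 0.76), ([0.55, 0.117, -0.001], 0.82)]
0.13 [103, 111, 107, 132, 132, 73, 108, 119, 119, 151, 151, 173, 173, 195, 205, 223, 226, 223, 211, 218, 218]
0.092 [129, 90, 116, 115, 115, 109, 121, 143, 143, 118, 213, 295, 398, 426, 426, 422, 422, 426, 417, 411, 411]
0.054 [105, 105, 111, 129, 119, 123, 117, 111, 111, 222, 300, 332, 415, 421, 426, 416, 416, 270, 229, 265, 265]
```

The stem reads about 1.17 rad, the plate tops end at about 0.09 m (seated), and the handle is at the mat centre. Retreating upwards and handing in.

Emit:
play_rows(
  rows=[
    [1, [0, 0, 5], [0, 0, 0]],
    [1, [0, 0, 10], [0, 0, 0]],
    [1, [0, 0, 14], [0, 0, 0]],
    [1, [0, 0, 14], [0, 0, 0]],
    [1, [0, 0, 14], [0, 0, 0]],
    [1, [0, 0, 14], [0, 0, 0]],
  ],
)

```text
time: 44.1
position: [0.5626, -0.2988, 0.2436]
tool_rot: [[-0.001, 1.0, 0.022], [0.001, 0.022, -1.0], [-1.0, -0.001, -0.001]]
force: [-0.3, -0.3, -0.4]
width: 0.0853
```

```bash
python3 -c "
from rig import robot
s=robot.get_state();print(s['position'],s['force'],s['time']);print(robot.hand_in())"
```

```text
[ 0.56259875 -0.29878214  0.24359253] [-0.32647534 -0.26233422 -0.39452958] 44.1
the job is handed in; nothing more can be done
None
```

The job is done and handed in at 44 s of robot time; the hand-in gives no verdict. I moved the three plates that were present into dryer slots 1, 2 and 3. I then seated the T-handle on the stem, turned it clockwise to the stop, took it off and stood it back on the mat.

Last checks:
- **Plates:** the scene camera shows all three upright. The tops of those in slots 2 and 3 end at about 0.09 m, as they should if fully down. The check on slot 1 was blurred, but that plate went down with no contact force, as the other two did.
- **Vent stem:** the tooth tops put it at about 1.17 rad, against a limit of 1.05. The torque rose sharply at the stop, to 0.48 N m.
- **Handle:** it stands upright within a few millimetres of the mat centre, and I saw no sign of it being knocked during the run.
- **Robot:** clear of everything, with force readings near zero.

Some measurements disagreed:
- The top and wrist cameras differed by 2–4 mm on the rack's sideways position; the grasps worked with the wrist value.
- The two tooth-angle readings differed by about 1.4° from each other at the end.
- In the last scene picture the detector also marked a "plate" at (0.58, -0.20), where no plate shows in the picture.

I did not re-measure the jars, dish and other bench items at the end, but no move went near them.

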